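Fetch the stop-valve key from the crowded hook and turn the water on

ROBOT

A 6-joint arm with a two-finger parallel gripper is mounted at the origin on the work surface. World frame = base frame: x ahead of the robot, y to its left, z up, the work surface at z = 0. Lengths are in m, angles in rad, forces in N, time in s.
With the tool pointing down it reaches from about 0.375 to 0.975 m from the base axis. Payload 3.8 kg.
Tool frame: the origin (TCP) lies midway between the tips of the shut fingers; the grasp point (between the pads) lies 19 mm behind it; z points along the fingers, y is the line along which they close (so a half turn about z gives the same grasp; the last joint's range is limited). The gripper opens to 85 mm and grips with 20 to 120 N. Pads are 22 mm wide; open, the fingers measure 114 mm over their backs; the gripper's body (76 mm by 85 mm) begins 54 mm behind the grasp point. The pads swing forward as they close: fully open they stand 13 mm farther back than shut.
Start: joints at [1.31, 0.264, 1.604, -0, 1.274, -0.037], TCP at [0.15, 0.658, 0.231] pointing down, gripper open.
Joint ranges: [-2.63, 2.63], [-0.94, 2.18], [0.31, 2.57], [-1.31, 4.45], [0, 2.66], [-2.55, 2.55]. Speed limits (rad/s): [2.57, 2.57, 3.14, 3.14, 3.14, 3.14].

INTERFACE

Orientations are given as a rotation vector (axis times angle).
In Python, from workcell import bot, imaging gives the robot as it stands.
- The arm moves only by the tool step_arm, never from a script. Its argument "series" is a list of rows, each an object of numbers: "grip": the closure, from -1 (fully open) to 1 (shut); "x", "y", "z": the shift along the tool's x, y, z normalised to -1 to 1, where 1 is 500 mm; "ax", "ay", "az": the turn, a rotation vector about the tool's x, y, z normalised to -1 to 1, where 1 is 30 degrees. A call has 1 to 12 rows; each row is the pose to reach, as a shift and turn from the pose commanded when the call began, along the tool's axes at that moment; what a row does not reach only later rows make up. A row lasts 1/10 s, in which the tool goes at most 50 mm and 8.59 degrees, less where a joint would pass 70% of its speed; a pose out of reach is approached as far as the arm can. A call with a number of a shift or a turn outside -1 to 1 is refused whole. A call with a gripper value outside its range is refused whole. The fingers move at their own pace and stop on an object; "force" is the grip in N (left out, the last holds). Time passes only in rows, so rows that repeat a pose let the fingers close. It gives the time, the measured TCP pose, the force, the opening and the grip force at its end, in the units of the state.
- bot.read_state(): the state, without advancing time (a new reading comes with each control period).
- imaging.read_camera(name): name is "scene" or "top"; returns a dict with "img" (384x512x3 uint8, red, green, blue), "fx", "fy", "cx", "cy" (pixels), "k1" (the pictures are not rectified: a ray, as slopes to the right and down, at radius r is drawn at 1 + k1 r^2 times it, then the intrinsics apply), "R" (3x3) and "t" (3): a world point X has camera coordinates R X + t. Camera axes: x right, y down, z forward; pixel columns grow to the right and rows downward; lengths in m; the calibration is good to about 2 mm. A picture is of the moment at which its call begins. There is no depth.
- bot.finish_job(): hands the job in; it is judged then, once.
The state is a dict: "time": time; "q": joint angles; "joint_vel": joint speeds; "joint_torque": joint torques, N m; "tool_pos": TCP position; "tcp_rot": TCP orientation; "wrist_force": force on the tool from outside, world axes, zero at the start; "torque": the same for the moment, N m; "width": opening from 0.0 (shut) to 1.0 (fully open); "grip_force": force on a finger pad.
Only numpy, scipy, OpenCV 4.12 (cv2) and the standard library are available. Lean on these libraries where they do the work, as an engineer would, in place of code of your own. Each camera call takes 0.05 s, during which the arm holds its last target. There are 200 camera calls.

TASK

The flat valve key hangs at the back of the crowded hook, behind a fish slice and a skimmer. Hang the fish slice and the skimmer on the spare hook, take the key, feel its blade down into the slot of the stop valve's spindle without pressing hard (never more than about 2.5 kg), turn it until the blade lies along the pipe, and leave the key standing in the slot with nothing else disturbed.

Things in the scene. Friction and masses are not known exactly. Their poses are not given: they have to be found in the camera images.
- full_hook: Steel hook stand, fixed: base plate 190 x 80 mm, 235 mm post (face at x = +70 mm) and a level flat bar 10 mm wide, 4 mm thick, from the post along -x to x = -70 mm. Origin on the table under the bar; bar's upper face at z = 235 mm, y = 0. The crowded one: the key hangs rearmost, nearest the post.
- full_hook_tip (a point): Top of the upturned tip that ends the crowded bar: 5 mm thick, 8 mm above the bar's upper face.
- spare_hook: Steel hook stand, fixed: base plate 190 x 80 mm, 235 mm post (face at x = +70 mm) and a level flat bar 10 mm wide, 4 mm thick, from the post along -x to x = -70 mm. Origin on the table under the bar; bar's upper face at z = 235 mm, y = 0. The spare one, empty at the start.
- spare_hook_tip (a point): Top of the upturned tip that ends the spare bar: 5 mm thick, 8 mm above the bar's upper face.
- slice: Stainless fish slice, about 120 g. Eye plate at its top as on the key, same size and origin (middle of the eye's upper inner edge, resting on the bar; z up, y across the bar). Below it a stem 14 mm wide and a flat slotted rectangular blade 70 mm wide, 4 mm thick, 78 mm high, its lower edge 175 mm below the origin.
- skimmer: Stainless skimmer, about 110 g. Eye plate at its top as on the key, same size and origin (middle of the eye's upper inner edge, resting on the bar; z up, y across the bar). Below it a stem 14 mm wide and a flat perforated disc 72 mm across, 6 mm thick, its lowest point 174 mm below the origin.
- key: Steel valve key, about 180 g. Eye plate 34 mm wide (y), 8 mm thick (x), from 12 mm above the origin to 40 mm below; the eye in it is 18 mm wide, 30 mm high. Origin: middle of the eye's upper inner edge, which rests on the bar; z up, y across the bar. Below: a round shank 12 mm thick, a round collar 28 mm across (118 to 140 mm down), then the blade.
- key_tip (a point): Middle of the lower edge of the key's blade, 157 mm below the key's origin. The blade is flat, 34 mm wide (along the key's y), 4 mm thick (x), 17 mm high. It is the same after half a turn.
- valve: Brass stop valve, fixed: an upright round housing 64 mm across, 75 mm tall. A copper pipe 22 mm thick runs along its x, 75 mm either side of the axis, 22 mm above the table. Origin: on the housing's axis, at the table. Water is on when the key's blade lies along the pipe.
- valve_mouth (a point): Middle of the top of the housing's bore, 75 mm above the table. The bore is 46 mm across, open above; in it sits the spindle. It turns either way, stiffly (0.1 N m, more if fast), and stays where left. It stands on a spring washer that yields 3 N per mm, at most 3 mm, then is rigid.
- spindle_face (a point): Middle of the spindle's face, 53 mm above the table; fixed point, no angle. A slot 9 mm wide, 14 mm deep runs across the face; home, the blade's edge is 39 mm above the table. The slot's angle is not measured: at the start 0.45 to 1.9 rad counter-clockwise from above of the valve's x. The blade enters within about 0.12 rad of it.
- soap_dish: Blue plastic soap dish with its hinged lid shut, 79 x 114 x 34 mm. Bystander. Origin: middle of its underside.
- mug: White enamel mug, 82 mm across and 82 mm tall. Bystander. Origin: middle of its underside.
- scourer_tin: Round stainless scourer tin, 75 mm across, 48 mm tall. Bystander. Origin: middle of its underside.
- dish_brush: Green dish brush lying flat. Bystander. Origin: middle of its underside.
- jar: Small glass jar with a twist cap, 64 mm across, 85 mm tall. Bystander. Origin: middle of its underside.
- salt_tin: Plain aluminium can, 54 mm across, 100 mm tall. Bystander. Origin: middle of its underside.
- saucer: White saucer, 120 mm across. Bystander. Origin: middle of its underside.
There are look-alikes about, which are no part of the job. Leave any green or red look-alike of the skimmer alone.

How it is judged:
On the way, in this order (a step that is already met when the one before it is completed fails the run):
1. the fish slice and the skimmer both hang on the spare hook's bar, let go (x of slice in the frame of spare_hook between -0.062 and 0.07 m and y of slice in the frame of spare_hook between -0.012 and 0.012 m and z of slice in the frame of spare_hook between 0.228 and 0.243 m and contact force between the fingers and slice below 0.1 N and linear speed of each of slice, skimmer below 0.05 m/s and x of skimmer in the frame of spare_hook between -0.062 and 0.07 m and y of skimmer in the frame of spare_hook between -0.012 and 0.012 m and z of skimmer in the frame of spare_hook between 0.228 and 0.243 m and contact force between the fingers and skimmer below 0.1 N), for 0.2 s.
2. the key's blade is down in the spindle's slot, still across the pipe by more than 0.25 rad (horizontal distance between key_tip and valve below 0.01 m and z of key_tip in the frame of valve below 0.043 m and angle between the y axis of key and the x axis of valve, either way round above 0.25 rad), for 0.1 s.
At the end, for the whole second after the job is handed in: Slice and skimmer hang at rest by their eyes on the spare bar, between post and tip; the key stands let go and at rest in the slot: tip within 10 mm of the housing's axis and under 43 mm above the table, upright within 0.25 rad, blade along the pipe within 0.17 rad (all of step 1 and horizontal distance between key_tip and valve below 0.01 m and z of key_tip in the frame of valve below 0.043 m and angle between the y axis of key and the x axis of valve, either way round below 0.17 rad and angle between key's own z axis and vertical below 0.25 rad and contact force between the fingers and key below 0.1 N and linear speed of key below 0.03 m/s and angular speed of key below 0.3 rad/s); the robot touches nothing.
It fails at once if the key pressed against the valve with more than 25 N (contact force between key and valve above 25 N).
It fails at once if a bystander moved by more than 20 mm (distance of any of soap_dish, mug, scourer_tin, dish_brush, jar, salt_tin, saucer from where it was at the start of the episode above 0.02 m).
It also fails if it takes over 72 s, if anything falls off the work surface, if the arm or the gripper's body presses on something with over 40 N, if the wrist force passes 120 N, or if a joint passes its speed limit or range.

## Working session

There is one attempt and no reset: what is moved stays moved. The work goes in short steps, Python scripts to look and compute and a tool call to move; the robot and the scene stay as the last step left them, time stands still between calls to the robot, and variables do not carry over. Pictures are saved under pics/ and viewed, at most 10 in all, crops included, and the job is handed in when it is done.

Besides the shell and the picture viewer there is one more tool, called after "Request:" in YAML: its name, and indented under it one key for each argument. step_arm: Moves the arm, as the interface text tells. Scaled input: -1 to 1 covers 500 mm each way for a shift and 30 degrees each way for a turn. Its arguments: {"type":"object","properties":{"series":{"type":"array","items":{"type":"object","properties":{"grip":{"type":"number"},"x":{"type":"number","minimum":-1,"maximum":1},"y":{"type":"number","minimum":-1,"maximum":1},"z":{"type":"number","minimum":-1,"maximum":1},"ax":{"type":"number","minimum":-1,"maximum":1},"ay":{"type":"number","minimum":-1,"maximum":1},"az":{"type":"number","minimum":-1,"maximum":1}}}},"force":{"type":"number"}},"required":["series"]}

```bash
mkdir -p pics; cat > h.py <<'E'
import numpy as np, cv2
from workcell import bot, imaging
from scipy.spatial.transform import Rotation as Ro
def cam(n): return imaging.read_camera(n)
def ray(c,u,v):
    K=np.array([[c['fx'],0,c['cx']],[0,c['fy'],c['cy']],[0,0,1.]])
    p=cv2.undistortPoints(np.array([[[u,v]]],float),K,np.array([c['k1'],0,0,0,0.]))[0,0]
    R=np.array(c['R']);o=-R.T@np.array(c['t']);d=R.T@np.array([p[0],p[1],1.]);return o,d/np.linalg.norm(d)
def onz(c,u,v,z):
    o,d=ray(c,u,v);return o+d*(z-o[2])/d[2]
def tri(c1,p1,c2,p2):
    o1,d1=ray(c1,*p1);o2,d2=ray(c2,*p2)
    s=np.linalg.lstsq(np.c_[d1,-d2],o2-o1,rcond=None)[0];a=o1+s[0]*d1;b=o2+s[1]*d2
    return (a+b)/2,np.linalg.norm(a-b)
def proj(c,X):
    R=np.array(c['R']);q=R@np.array(X,float)+np.array(c['t']);x,y=q[:2]/q[2];f=1+c['k1']*(x*x+y*y)
    return np.array([c['fx']*x*f+c['cx'],c['fy']*y*f+c['cy']])
def save(img,n,s=1.5): cv2.imwrite('pics/'+n,cv2.resize(img[:,:,::-1],None,fx=s,fy=s,interpolation=cv2.INTER_CUBIC))
E
python3 - <<'E'
from h import *
for n in('scene','top'):
    c=cam(n);save(c['img'],n+'0.png');R=np.array(c['R']);print(n,c['fx'],c['k1'],-R.T@c['t'],R[2])
s=bot.read_state();print(s)
E
```

```text
scene 425.6350380080581 -0.11421859831915307 [ 0.98822923 -0.59297852  1.09777367] [-0.36228198  0.48845832 -0.79382632]
top 474.253951414549 -0.08944436766296805 [ 0.27496629 -0.02833429  1.67288032] [ 0.17199605 -0.00628025 -0.98507762]
{'time': 0.1, 'q': array([ 1.31012571e+00,  2.64673834e-01,  1.60523433e+00, -3.67793239e-06,
        1.27372078e+00, -3.68412822e-02]), 'joint_vel': array([-0.00075009, -0.0008993 , -0.0033597 ,  0.00087855, -0.00043186,
        0.00032849]), 'joint_torque': array([ 2.02488786e-04, -5.16706467e+01, -3.68593562e+01, -1.15573416e-04,
        6.19872473e-03, -3.76888477e-05]), 'tool_pos': array([0.1496194 , 0.65752755, 0.2300909 ]), 'tcp_rot': array([-0.35082164, -3.12164128,  0.00316379]), 'wrist_force': array([ 0.23069527, -0.4838596 , -0.75042104]), 'torque': array([ 0.01313108,  0.00988966, -0.00667399]), 'grip_force': 0.0, 'width': 1.000712502317584}
```

View pics/scene0.png

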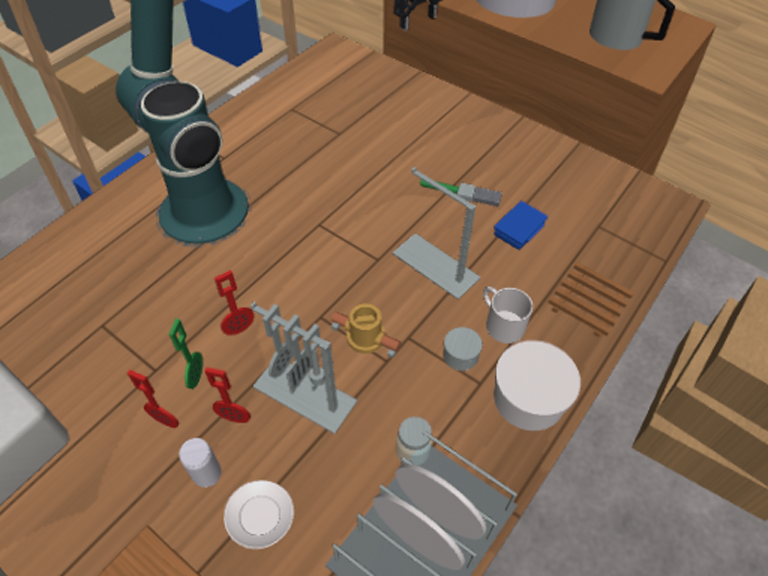

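View pics/top0.png

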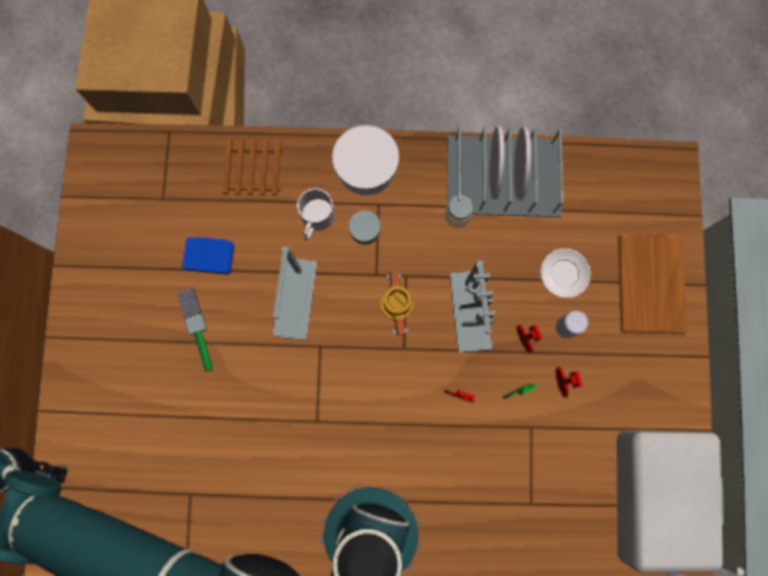

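The overview shows the crowded hook at scene (290,350) / top (475,300), the valve at (365,325) / (397,302), and the spare hook at (440,230) / (293,290). I'll zoom in on these.

```bash
python3 - <<'E'
from h import *
a=cam('scene')['img'];b=cam('top')['img']
def z(im,x,y,w,h,s): return cv2.resize(im[y:y+h,x:x+w],None,fx=s,fy=s,interpolation=cv2.INTER_CUBIC)
A=np.hstack([z(a,160,190,80,100,5),z(a,255,100,80,100,5)])
B=np.hstack([z(b,280,160,80,100,5),z(b,165,145,80,100,5)])
save(A,'c_scene.png',1);save(B,'c_top.png',1)
E
```

```text
(no output)
```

View pics/c_scene.png

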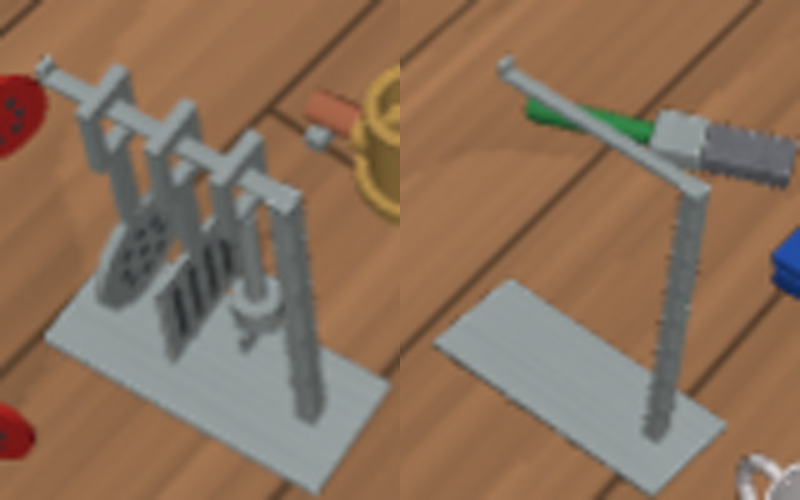

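View pics/c_top.png

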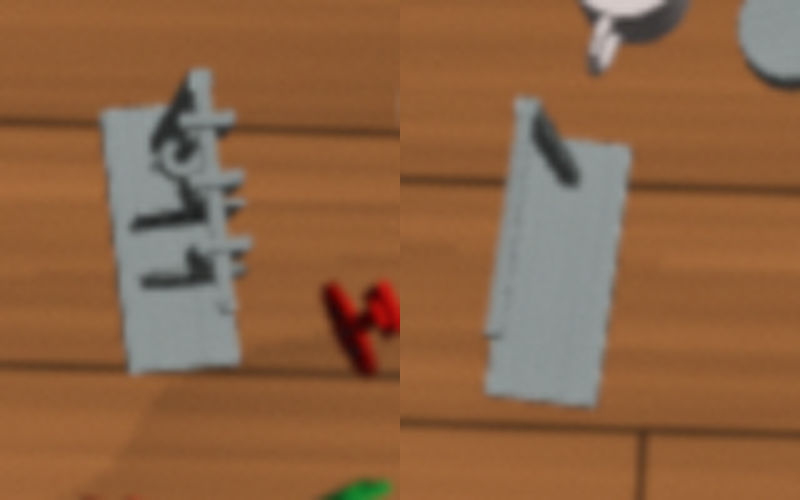

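Crowded bar: the tip is at crop-scene (45,65), with skimmer, slice and key eyes in order toward the post at (290,200). The spare bar runs from (505,68) to (700,190). The top crops show the same items. Next I'll compute positions and look closely at the valve.

```bash
python3 - <<'E'
from h import *
cs=cam('scene');ct=cam('top')
S=lambda u,v,r=0:(160+r*95+(u-400*r)/5-.4,190-90*r+v/5-.4)
T=lambda u,v,r=0:(280-115*r+(u-400*r)/5-.4,160-15*r+v/5-.4)
f=lambda x:np.round(x,4)
for n,p,q,z in [('skim',S(105,88),T(229,244),.247),('slice',S(171,121),T(223,179),.247),('key',S(236,154),T(208,120),.247),('ftip',S(45,62),T(226,307),.243),('fpost',S(290,195),T(200,75),.235),
  ('stip',S(505,62,1),T(495,334,1),.243),('spost',S(698,190,1),T(527,102,1),.235)]:
    x,e=tri(cs,p,ct,q);print(n,f(x),'err',f(e),'T@z',f(onz(ct,*q,z)[:2]),'S@z',f(onz(cs,*p,z)[:2]))
for r,C in((0,[(45,338),(388,385),(318,492)]),(1,[(435,343),(512,281),(725,427),(655,493)])):
    print('base S',[f(onz(cs,*S(*k,r),.006)[:2]) for k in C])
for r,C in((0,[(103,112),(240,362),(132,373)]),(1,[(631,147),(597,408),(486,395)])):
    print('base T',[f(onz(ct,*T(*k,r),.006)[:2]) for k in C])
h=cv2.cvtColor(ct['img'],cv2.COLOR_RGB2HSV);print(h[202,265])
m=cv2.inRange(ct['img'],(110,70,0),(255,220,255));
def ell(c,box):
    x,y,w,hh=box;I=c['img'][y:y+hh,x:x+w].astype(int)
    m=((I[...,0]-I[...,2]>70)&(I[...,1]-I[...,2]>45)&(I[...,0]-I[...,1]<75)).astype(np.uint8)
    k=max(cv2.findContours(m,cv2.RETR_EXTERNAL,cv2.CHAIN_APPROX_NONE)[0],key=len)
    return k[:,0]+[x,y]
k=ell(ct,(240,180,50,45));print('top contour bbox',cv2.boundingRect(k),cv2.fitEllipse(k))
(u,v),_,_=cv2.fitEllipse(k);print('valve top z.075',f(onz(ct,u,v,.075)),f(onz(ct,u,v,.04)))
I=np.hstack([cv2.resize(ct['img'][182:222,245:285],None,fx=10,fy=10,interpolation=cv2.INTER_CUBIC),cv2.resize(cs['img'][197:237,222:262],None,fx=10,fy=10,interpolation=cv2.INTER_CUBIC)])
save(I,'valve.png',1)
E
```

```text
skim [ 0.4839 -0.2274  0.2531] err 0.0047 T@z [ 0.4833 -0.2301] S@z [ 0.4817 -0.2229]
slice [ 0.5235 -0.2231  0.2552] err 0.005 T@z [ 0.5234 -0.2262] S@z [ 0.5206 -0.2174]
key [ 0.5597 -0.2153  0.2514] err 0.0022 T@z [ 0.5599 -0.2167] S@z [ 0.5582 -0.2125]
ftip [ 0.4452 -0.2287  0.2441] err 0.0005 T@z [ 0.4452 -0.2291] S@z [ 0.4446 -0.228 ]
fpost [ 0.59   -0.2118  0.2402] err 0.0016 T@z [ 0.5906 -0.2131] S@z [ 0.5881 -0.2089]
stip [0.4621 0.2014 0.2442] err 0.0015 T@z [0.4617 0.201 ] S@z [0.4617 0.2032]
spost [0.6077 0.1899 0.2373] err 0.0015 T@z [0.6088 0.1907] S@z [0.6062 0.1913]
base S [array([ 0.4333, -0.2694]), array([ 0.6095, -0.1705]), array([ 0.6204, -0.2458])]
base S [array([0.4425, 0.1671]), array([0.4507, 0.2449]), array([0.6365, 0.2262]), array([0.6297, 0.1528])]
base T [array([ 0.6115, -0.1729]), array([ 0.4346, -0.2726]), array([ 0.4247, -0.1962])]
base T [array([0.631 , 0.1489]), array([0.4423, 0.1641]), array([0.449, 0.243])]
[ 19 196 180]
top contour bbox (240, 189, 50, 24) ((264.6199951171875, 200.8682098388672), (20.943208694458008, 40.65115737915039), 90.03019714355469)
valve top z.075 [ 0.5282 -0.0464  0.075 ] [ 0.5338 -0.0468  0.04  ]
```

View pics/valve.png

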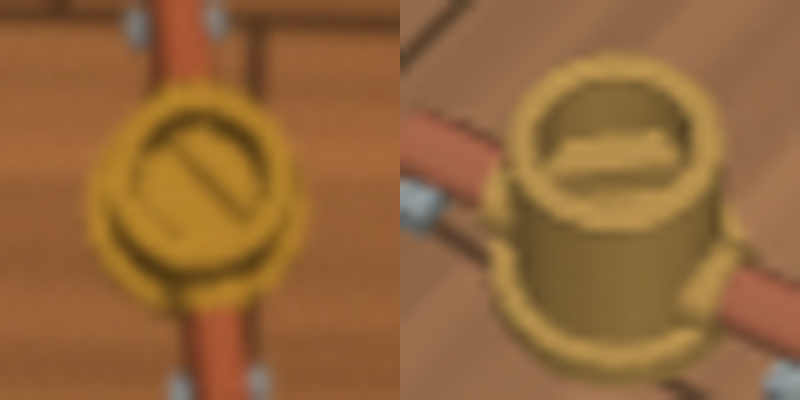

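The valve bore's centre is at crop-top (200,177) and crop-scene (615,142). The slot shows as a diagonal running from (165,145) to (245,215) in the top view, about 45° in world axes. Next I'll work out the valve and clutter geometry and the first move.

```bash
cat >> h.py <<'E'
def yaw(R): return np.degrees(np.arctan2(R[1,1],R[0,1]))
def plan(*wp):
    """wp: (x,y,z,tool-y heading deg, tool kept vertical); prints scaled tool-frame row numbers"""
    s=bot.read_state();R=Ro.from_rotvec(s['tcp_rot']).as_matrix();p=s['tool_pos']
    print('t %.2f'%s['time'],'p',p.round(4),'yaw %.1f'%yaw(R),'tilt %.2f'%np.degrees(np.arccos(-R[2,2])),'F',s['wrist_force'].round(1),'w %.3f g %.1f'%(s['width'],s['grip_force']))
    for w in wp:
        h=np.radians(w[3]);y=np.array([np.cos(h),np.sin(h),0]);z=np.array([0,0,-1.])
        G=np.c_[np.cross(y,z),y,z];rv=np.degrees(Ro.from_matrix(R.T@G).as_rotvec())/30
        d=R.T@(np.array(w[:3])-p)
        print(w,'-> xyz',(d/.5).round(4),'a',rv.round(4),'rows',int(np.ceil(max(np.linalg.norm(d)/.05,np.linalg.norm(rv)*30/8.59))))
E
python3 - <<'E'
from h import *
cs=cam('scene');ct=cam('top')
f=lambda x:np.round(x,4)
o=-.45
tc=(245+20.+o,182+17.7+o);sc=(222+21.5+o,197+14.2+o)
print('mouth',f(tri(cs,sc,ct,tc)[0]),'T',f(onz(ct,*tc,.075)),'S',f(onz(cs,*sc,.075)))
# pipe ends/direction in top at z .022
a=(245+16.8+o,182+0+o);a=(245+18.2+o,182+2+o);b=(245+21.5+o,182+36+o)
A=onz(ct,*a,.03);B=onz(ct,*b,.03);d=A-B;print('pipe',f(A),f(B),'deg',np.degrees(np.arctan2(d[1],d[0])))
# pipe by mask
for c,n in((ct,'top'),(cs,'scene')):
    I=c['img'].astype(int);h=cv2.cvtColor(c['img'],cv2.COLOR_RGB2HSV)
    r=((h[...,0]<9)&(h[...,1]>120)&(h[...,1]<185)&(h[...,2]>130)).astype(np.uint8)
    box=(250,175,30,55) if n=='top' else (215,200,60,45)
    x,y,w,hh=box;yy,xx=np.nonzero(r[y:y+hh,x:x+w]);print(n,len(xx))
    if len(xx)>10:
        P=np.array([onz(c,x+i,y+j,.03)[:2] for i,j in zip(xx,yy)]);l=cv2.fitLine(P.astype(np.float32),cv2.DIST_HUBER,0,.001,.001).ravel();print('dir',np.degrees(np.arctan2(l[1],l[0])),'ext',P.min(0),P.max(0),'mean',P.mean(0))
    red=((I[...,0]>90)&(I[...,1]<50)&(I[...,2]<50)).astype(np.uint8)
    k,_,st,ce=cv2.connectedComponentsWithStats(red)
    for i in range(1,k):
        if st[i,4]>15: print(n,'red',st[i],f(onz(c,*ce[i],.01)[:2]))
p=tuple((245+q+o,182+w+o) for q,w in((16.5,14.5),(24.5,21.5)))
P=[onz(ct,*q,.053) for q in p];d=P[0]-P[1];print('slot top',f(P),np.degrees(np.arctan2(d[1],d[0])))
p=tuple((222+q+o,197+w+o) for q,w in((15.,16.5),(29.,15.)))
P=[onz(cs,*q,.053) for q in p];d=P[1]-P[0];print('slot sc',f(P),np.degrees(np.arctan2(d[1],d[0])))
plan((.45,.35,.42,87),(.483,-.225,.42,97.1))
E
```

```text
mouth [ 0.5335 -0.046   0.0769] T [ 0.5338 -0.046   0.075 ] S [ 0.5326 -0.045   0.075 ]
pipe [ 0.597  -0.0386  0.03  ] [ 0.4767 -0.0535  0.03  ] deg 7.068737520682281
top 2
top red [344 217  17  10  71] [ 0.4758 -0.366 ]
top red [352 226   4   9  16] [ 0.4453 -0.3626]
top red [371 245   7   8  19] [ 0.3805 -0.4373]
top red [380 248   8  10  57] [ 0.3673 -0.4698]
top red [376 256   3   9  17] [ 0.342  -0.4483]
top red [297 260  19   8  68] [ 0.3235 -0.2028]
scene 0
scene red [144 180  25  43 428] [ 0.2701 -0.1618]
scene red [ 86 247  33  38 331] [ 0.3027 -0.4143]
scene red [137 246  30  36 395] [ 0.4131 -0.3227]
slot top [[ 0.5482 -0.0338  0.053 ]
 [ 0.5246 -0.0621  0.053 ]] 50.120482609086494
slot sc [[ 0.5127 -0.0516  0.053 ]
 [ 0.5423 -0.0218  0.053 ]] 45.219753914433596
t 0.40 p [0.1498 0.6581 0.2311] yaw 77.2 tilt 0.02 F [-0.2  0.7  0.4] w 0.997 g 0.0
(0.45, 0.35, 0.42, 87) -> xyz [-0.7222 -0.4677 -0.3777] a [-0.0005 -0.     -0.3274] rows 10
(0.483, -0.225, 0.42, 97.1) -> xyz [-1.0418 -1.5744 -0.3774] a [-5.000e-04 -1.000e-04 -6.641e-01] rows 20
```

Request:
step_arm:
  series:
    - {"x":-0.722,"y":-0.468,"z":-0.378,"az":-0.33,"grip":-1}
    - {"x":-0.722,"y":-0.468,"z":-0.378,"az":-0.33}
    - {"x":-0.722,"y":-0.468,"z":-0.378,"az":-0.33}
    - {"x":-0.722,"y":-0.468,"z":-0.378,"az":-0.33}
    - {"x":-0.722,"y":-0.468,"z":-0.378,"az":-0.33}
    - {"x":-0.722,"y":-0.468,"z":-0.378,"az":-0.33}
    - {"x":-0.722,"y":-0.468,"z":-0.378,"az":-0.33}
    - {"x":-0.722,"y":-0.468,"z":-0.378,"az":-0.33}
    - {"x":-0.722,"y":-0.468,"z":-0.378,"az":-0.33}
    - {"x":-0.722,"y":-0.468,"z":-0.378,"az":-0.33}
    - {"x":-0.722,"y":-0.468,"z":-0.378,"az":-0.33}
  force: 40

```text
validation failed for argument at $.se...
```

```bash
python3 - <<'E'
from h import *
plan((.483,-.225,.33,97.1),(.483,-.225,.214,97.1))
cs=cam('scene');ct=cam('top')
print(tri(cs,(157,202),ct,(306,264)))
E
```

```text
t 0.40 p [0.1498 0.6581 0.2311] yaw 77.2 tilt 0.02 F [-0.2  0.7  0.4] w 0.997 g 0.0
(0.483, -0.225, 0.33, 97.1) -> xyz [-1.0418 -1.5743 -0.1974] a [-5.000e-04 -1.000e-04 -6.641e-01] rows 19
(0.483, -0.225, 0.214, 97.1) -> xyz [-1.0418 -1.5742  0.0346] a [-5.000e-04 -1.000e-04 -6.641e-01] rows 19
(array([ 0.31976007, -0.18675784,  0.09198364]), np.float64(0.0055334431841135255))
```

Request:
step_arm:
  series:
    - {"x":-0.722,"y":-0.468,"z":-0.378,"ax":0,"ay":0,"az":-0.33,"grip":-1}
    - {"x":-0.722,"y":-0.468,"z":-0.378,"ax":0,"ay":0,"az":-0.33,"grip":-1}
    - {"x":-0.722,"y":-0.468,"z":-0.378,"ax":0,"ay":0,"az":-0.33,"grip":-1}
    - {"x":-0.722,"y":-0.468,"z":-0.378,"ax":0,"ay":0,"az":-0.33,"grip":-1}
    - {"x":-0.722,"y":-0.468,"z":-0.378,"ax":0,"ay":0,"az":-0.33,"grip":-1}
    - {"x":-0.722,"y":-0.468,"z":-0.378,"ax":0,"ay":0,"az":-0.33,"grip":-1}
    - {"x":-0.722,"y":-0.468,"z":-0.378,"ax":0,"ay":0,"az":-0.33,"grip":-1}
    - {"x":-0.722,"y":-0.468,"z":-0.378,"ax":0,"ay":0,"az":-0.33,"grip":-1}
    - {"x":-0.722,"y":-0.468,"z":-0.378,"ax":0,"ay":0,"az":-0.33,"grip":-1}
    - {"x":-0.722,"y":-0.468,"z":-0.378,"ax":0,"ay":0,"az":-0.33,"grip":-1}
    - {"x":-0.722,"y":-0.468,"z":-0.378,"ax":0,"ay":0,"az":-0.33,"grip":-1}
  force: 40

```text
time: 1.6
tool_pos: [0.4522, 0.3481, 0.4225]
tcp_rot: [0.087, 3.137, 0.003]
wrist_force: [-0.7, 0.5, -0.5]
width: 0.998
grip_force: 0.0
```

```bash
python3 - <<'E'
from h import *
plan((.483,-.225,.33,97.1),(.483,-.225,.214,97.1))
E
```

```text
t 1.60 p [0.4522 0.3481 0.4225] yaw 86.8 tilt 0.23 F [-0.7  0.5 -0.5] w 0.998 g 0.0
(0.483, -0.225, 0.33, 97.1) -> xyz [-0.124  -1.1415  0.1834] a [ 0.0028  0.007  -0.342 ] rows 12
(0.483, -0.225, 0.214, 97.1) -> xyz [-0.1232 -1.1419  0.4154] a [ 0.0028  0.007  -0.342 ] rows 13
```

Request:
step_arm:
  series:
    - {"x":-0.11,"y":-1,"z":0.12,"ax":0,"ay":0,"az":-0.345,"grip":-1}
    - {"x":-0.11,"y":-1,"z":0.12,"ax":0,"ay":0,"az":-0.345,"grip":-1}
    - {"x":-0.11,"y":-1,"z":0.12,"ax":0,"ay":0,"az":-0.345,"grip":-1}
    - {"x":-0.11,"y":-1,"z":0.12,"ax":0,"ay":0,"az":-0.345,"grip":-1}
    - {"x":-0.11,"y":-1,"z":0.12,"ax":0,"ay":0,"az":-0.345,"grip":-1}
    - {"x":-0.11,"y":-1,"z":0.12,"ax":0,"ay":0,"az":-0.345,"grip":-1}
    - {"x":-0.11,"y":-1,"z":0.12,"ax":0,"ay":0,"az":-0.345,"grip":-1}
    - {"x":-0.11,"y":-1,"z":0.12,"ax":0,"ay":0,"az":-0.345,"grip":-1}
    - {"x":-0.11,"y":-1,"z":0.12,"ax":0,"ay":0,"az":-0.345,"grip":-1}
    - {"x":-0.11,"y":-1,"z":0.12,"ax":0,"ay":0,"az":-0.345,"grip":-1}
    - {"x":-0.11,"y":-1,"z":0.12,"ax":0,"ay":0,"az":-0.345,"grip":-1}

```text
time: 2.7
tool_pos: [0.4785, -0.1555, 0.3582]
tcp_rot: [0.197, -3.133, 0.0]
wrist_force: [-1.2, -0.5, -0.2]
width: 0.999
grip_force: 0.0
```

```bash
python3 - <<'E'
from h import *
plan((.483,-.225,.29,97.1),(.483,-.225,.214,97.1))
E
```

```text
t 2.70 p [ 0.4785 -0.1555  0.3582] yaw 97.2 tilt 0.17 F [-1.2 -0.5 -0.2] w 0.999 g 0.0
(0.483, -0.225, 0.29, 97.1) -> xyz [ 0.0081 -0.139   0.1365] a [-0.0002 -0.0055  0.003 ] rows 2
(0.483, -0.225, 0.214, 97.1) -> xyz [ 0.0076 -0.139   0.2885] a [-0.0002 -0.0055  0.003 ] rows 4
```

Request:
step_arm:
  series:
    - {"x":0.008,"y":-0.139,"z":0.1,"ax":0,"ay":0,"az":0,"grip":-1}
    - {"x":0.008,"y":-0.139,"z":0.1,"ax":0,"ay":0,"az":0,"grip":-1}
    - {"x":0.008,"y":-0.139,"z":0.1,"ax":0,"ay":0,"az":0,"grip":-1}
    - {"x":0.008,"y":-0.139,"z":0.2,"ax":0,"ay":0,"az":0,"grip":-1}
    - {"x":0.008,"y":-0.139,"z":0.288,"ax":0,"ay":0,"az":0,"grip":-1}
    - {"x":0.008,"y":-0.139,"z":0.288,"ax":0,"ay":0,"az":0,"grip":-1}
    - {"x":0.008,"y":-0.139,"z":0.288,"ax":0,"ay":0,"az":0,"grip":1}
    - {"x":0.008,"y":-0.139,"z":0.288,"ax":0,"ay":0,"az":0,"grip":1}
    - {"x":0.008,"y":-0.139,"z":0.288,"ax":0,"ay":0,"az":0,"grip":1}
    - {"x":0.008,"y":-0.139,"z":0.288,"ax":0,"ay":0,"az":0,"grip":1}
    - {"x":0.008,"y":-0.139,"z":0.288,"ax":0,"ay":0,"az":0,"grip":1}
    - {"x":0.008,"y":-0.139,"z":0.288,"ax":0,"ay":0,"az":0,"grip":1}

```text
time: 3.9
tool_pos: [0.4861, -0.2223, 0.2195]
tcp_rot: [-0.203, 3.13, -0.003]
wrist_force: [0.4, 1.5, 7.0]
width: 0.389
grip_force: 39.3
```

```bash
python3 - <<'E'
from h import *
plan()
a=cam('scene')['img'];b=cam('top')['img']
z=lambda im,x,y:cv2.resize(im[y:y+120,x:x+80],None,fx=5,fy=5,interpolation=cv2.INTER_CUBIC)
save(np.hstack([z(a,150,170),z(b,280,160)]),'g1.png',1)
E
```

```text
t 3.90 p [ 0.4861 -0.2223  0.2195] yaw 97.4 tilt 0.30 F [0.4 1.5 7. ] w 0.389 g 39.3
```

View pics/g1.png

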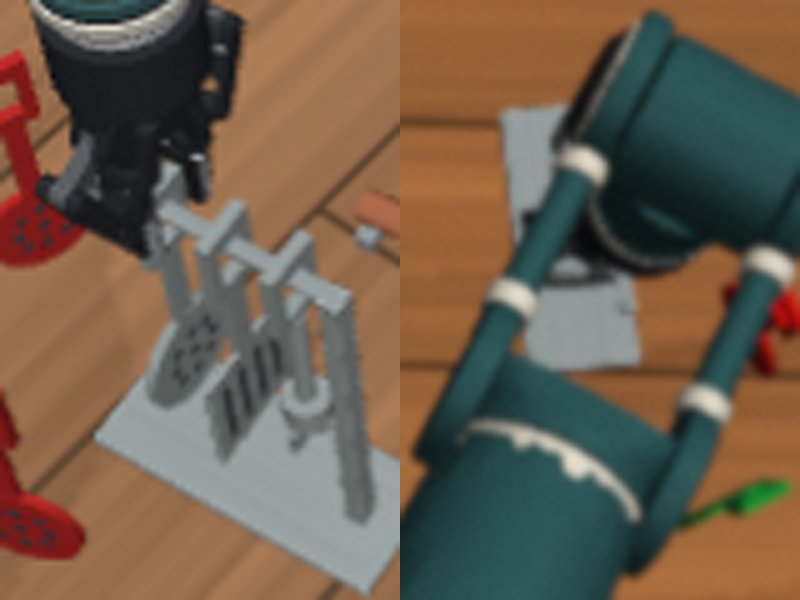

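The gripper has closed on the skimmer's eye plate at crop-scene (165,210), with an opening of 33 mm. Now lift it 16 mm and check.

Request:
step_arm:
  series:
    - {"x":0,"y":0,"z":-0.02,"ax":0,"ay":0,"az":0,"grip":1}
    - {"x":0,"y":0,"z":-0.043,"ax":0,"ay":0,"az":0,"grip":1}
    - {"x":0,"y":0,"z":-0.043,"ax":0,"ay":0,"az":0,"grip":1}

```text
time: 4.3
tool_pos: [0.4855, -0.2224, 0.2404]
tcp_rot: [-0.203, 3.132, -0.003]
wrist_force: [0.7, -0.1, -0.7]
width: 0.388
grip_force: 39.9
```

```bash
python3 - <<'E'
from h import *
plan((.405,-.2345,.236,97.1),(.405,-.2345,.39,97.1))
E
```

```text
t 4.30 p [ 0.4855 -0.2224  0.2404] yaw 97.4 tilt 0.23 F [ 0.7 -0.1 -0.7] w 0.388 g 39.9
(0.405, -0.2345, 0.236, 97.1) -> xyz [ 0.1628 -0.0031  0.0083] a [-0.0044  0.0064  0.0106] rows 2
(0.405, -0.2345, 0.39, 97.1) -> xyz [ 0.1618 -0.0038 -0.2997] a [-0.0044  0.0064  0.0106] rows 4
```

Request:
step_arm:
  series:
    - {"x":0.02,"y":0,"z":0.008,"ax":0,"ay":0,"az":0,"grip":1}
    - {"x":0.09,"y":0,"z":0.008,"ax":0,"ay":0,"az":0,"grip":1}
    - {"x":0.16,"y":-0.003,"z":0.008,"ax":0,"ay":0,"az":0,"grip":1}
    - {"x":0.16,"y":-0.003,"z":0.008,"ax":0,"ay":0,"az":0,"grip":1}
    - {"x":0.16,"y":-0.003,"z":-0.09,"ax":0,"ay":0,"az":0,"grip":1}
    - {"x":0.16,"y":-0.003,"z":-0.19,"ax":0,"ay":0,"az":0,"grip":1}
    - {"x":0.16,"y":-0.003,"z":-0.28,"ax":0,"ay":0,"az":0,"grip":1}
    - {"x":0.16,"y":-0.003,"z":-0.28,"ax":0,"ay":0,"az":0,"grip":1}

```text
time: 5.1
tool_pos: [0.4077, -0.2352, 0.3854]
tcp_rot: [-0.203, 3.124, -0.012]
wrist_force: [-0.3, 0.5, -0.9]
width: 0.39
grip_force: 40.5
```

```bash
python3 - <<'E'
from h import *
plan((.40,.207,.36,85.4),(.40,.207,.2365,85.4))
E
```

```text
t 5.10 p [ 0.4077 -0.2352  0.3854] yaw 97.4 tilt 0.75 F [-0.3  0.5 -0.9] w 0.390 g 40.5
(0.4, 0.207, 0.36, 85.4) -> xyz [-0.0983  0.8794  0.0445] a [-0.014   0.0207  0.4006] rows 9
(0.4, 0.207, 0.2365, 85.4) -> xyz [-0.0959  0.8815  0.2914] a [-0.014   0.0207  0.4006] rows 10
```

Request:
step_arm:
  series:
    - {"x":-0.098,"y":0.88,"z":0.044,"ax":0,"ay":0,"az":0.4,"grip":1}
    - {"x":-0.098,"y":0.88,"z":0.044,"ax":0,"ay":0,"az":0.4,"grip":1}
    - {"x":-0.098,"y":0.88,"z":0.044,"ax":0,"ay":0,"az":0.4,"grip":1}
    - {"x":-0.098,"y":0.88,"z":0.044,"ax":0,"ay":0,"az":0.4,"grip":1}
    - {"x":-0.098,"y":0.88,"z":0.044,"ax":0,"ay":0,"az":0.4,"grip":1}
    - {"x":-0.098,"y":0.88,"z":0.044,"ax":0,"ay":0,"az":0.4,"grip":1}
    - {"x":-0.098,"y":0.88,"z":0.044,"ax":0,"ay":0,"az":0.4,"grip":1}
    - {"x":-0.098,"y":0.88,"z":0.044,"ax":0,"ay":0,"az":0.4,"grip":1}
    - {"x":-0.098,"y":0.88,"z":0.044,"ax":0,"ay":0,"az":0.4,"grip":1}
    - {"x":-0.098,"y":0.88,"z":0.2,"ax":0,"ay":0,"az":0.4,"grip":1}
    - {"x":-0.098,"y":0.88,"z":0.29,"ax":0,"ay":0,"az":0.4,"grip":1}
    - {"x":-0.098,"y":0.88,"z":0.29,"ax":0,"ay":0,"az":0.4,"grip":1}

```text
time: 6.3
tool_pos: [0.3931, 0.2084, 0.2263]
tcp_rot: [-0.122, -3.131, 0.007]
wrist_force: [-0.5, -0.2, -0.8]
width: 0.388
grip_force: 41.0
```

```bash
python3 - <<'E'
from h import *
plan((.40,.207,.2365,85.4),(.56,.1944,.2365,85.4),(.56,.1944,.218,85.4))
E
```

```text
t 6.30 p [0.3931 0.2084 0.2263] yaw 85.5 tilt 0.52 F [-0.5 -0.2 -0.8] w 0.388 g 41.0
(0.4, 0.207, 0.2365, 85.4) -> xyz [-0.0137 -0.0018 -0.0204] a [-0.0086 -0.0152  0.0047] rows 1
(0.56, 0.1944, 0.2365, 85.4) -> xyz [-0.3347 -0.002  -0.023 ] a [-0.0086 -0.0152  0.0047] rows 4
(0.56, 0.1944, 0.218, 85.4) -> xyz [-0.335  -0.0019  0.014 ] a [-0.0086 -0.0152  0.0047] rows 4
```

Request:
step_arm:
  series:
    - {"x":-0.014,"y":-0.002,"z":-0.02,"ax":-0.008,"ay":-0.015,"az":0.005,"grip":1}
    - {"x":-0.014,"y":-0.002,"z":-0.02,"ax":-0.008,"ay":-0.015,"az":0.005,"grip":1}
    - {"x":-0.014,"y":-0.002,"z":-0.02,"ax":-0.008,"ay":-0.015,"az":0.005,"grip":1}

```text
time: 6.6
tool_pos: [0.4058, 0.2081, 0.2457]
tcp_rot: [0.13, 3.126, 0.01]
wrist_force: [-0.8, -0.7, -0.2]
width: 0.387
grip_force: 41.0
```

```bash
python3 - <<'E'
from h import *
plan((.56,.1944,.2365,85.4),(.56,.1944,.2205,85.4))
c=cam('scene')
a=c['img'];b=cam('top')['img']
z=lambda im,x,y:cv2.resize(im[y:y+120,x:x+80],None,fx=5,fy=5,interpolation=cv2.INTER_CUBIC)
save(np.hstack([z(a,240,70),z(b,165,135)]),'g2.png',1)
E
```

```text
t 6.60 p [0.4058 0.2081 0.2457] yaw 85.2 tilt 0.80 F [-0.8 -0.7 -0.2] w 0.387 g 41.0
(0.56, 0.1944, 0.2365, 85.4) -> xyz [-0.3094 -0.0018  0.0221] a [ 0.0127  0.0233 -0.0056] rows 4
(0.56, 0.1944, 0.2205, 85.4) -> xyz [-0.309  -0.002   0.0541] a [ 0.0127  0.0233 -0.0056] rows 4
```

View pics/g2.png

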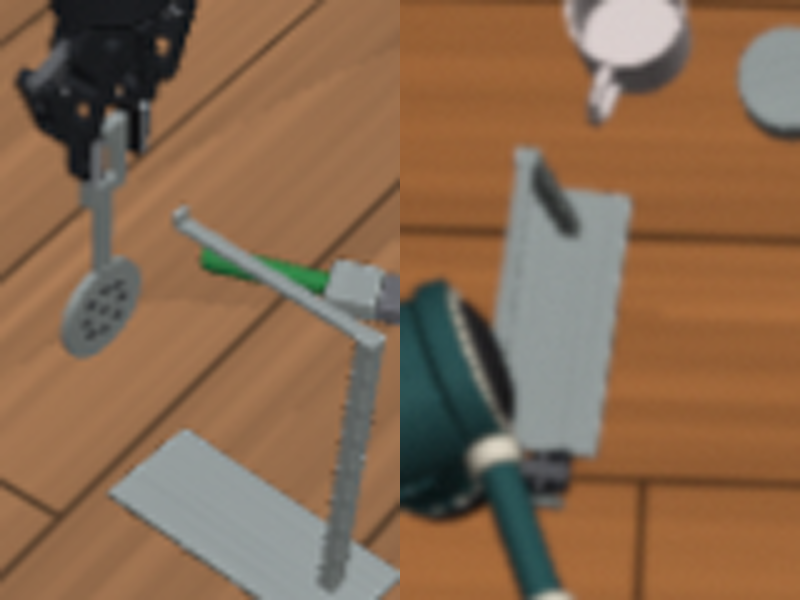

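The skimmer's eye is at crop-scene (113,150), in front of the spare tip at (180,215). I'll let the arm settle, then read again.

Request:
step_arm:
  series:
    - {"x":0,"y":0,"z":0,"ax":0,"ay":0,"az":0,"grip":1}
    - {"x":0,"y":0,"z":0,"ax":0,"ay":0,"az":0,"grip":1}
    - {"x":0,"y":0,"z":0,"ax":0,"ay":0,"az":0,"grip":1}

```text
time: 7.0
tool_pos: [0.4039, 0.2076, 0.2432]
tcp_rot: [0.129, 3.13, 0.007]
wrist_force: [-0.4, 0.2, -1.4]
width: 0.388
grip_force: 41.0
```

```bash
python3 - <<'E'
from h import *
plan((.56,.1944,.2365,85.4),(.56,.1944,.2205,85.4))
c=cam('scene');print('plate top mid',onz(c,240+115/5-.4,70+117/5-.4,bot.read_state()['tool_pos'][2]+.0275))
print('stip',onz(c,240+180/5-.4,70+212/5-.4,.243))
E
```

```text
t 7.00 p [0.4039 0.2076 0.2432] yaw 85.3 tilt 0.55 F [-0.4  0.2 -1.4] w 0.388 g 41.0
(0.56, 0.1944, 0.2365, 85.4) -> xyz [-0.3131 -0.0005  0.0159] a [ 0.0086  0.0161 -0.0044] rows 4
(0.56, 0.1944, 0.2205, 85.4) -> xyz [-0.3128 -0.0007  0.0479] a [ 0.0086  0.0161 -0.0044] rows 4
plate top mid [0.3985542  0.2221506  0.27049539]
stip [0.46174667 0.20315686 0.243     ]
```

Request:
step_arm:
  series:
    - {"x":-0.04,"y":-0.001,"z":0.014,"ax":0.008,"ay":0.015,"az":-0.004,"grip":1}
    - {"x":-0.06,"y":-0.001,"z":0.014,"ax":0.008,"ay":0.015,"az":-0.004,"grip":1}
    - {"x":-0.06,"y":-0.001,"z":0.014,"ax":0.008,"ay":0.015,"az":-0.004,"grip":1}
    - {"x":-0.1,"y":-0.001,"z":0.014,"ax":0.008,"ay":0.015,"az":-0.004,"grip":1}
    - {"x":-0.14,"y":-0.001,"z":0.014,"ax":0.008,"ay":0.015,"az":-0.004,"grip":1}
    - {"x":-0.18,"y":-0.001,"z":0.014,"ax":0.008,"ay":0.015,"az":-0.004,"grip":1}
    - {"x":-0.22,"y":-0.001,"z":0.014,"ax":0.008,"ay":0.015,"az":-0.004,"grip":1}
    - {"x":-0.26,"y":-0.001,"z":0.015,"ax":0.008,"ay":0.015,"az":-0.004,"grip":1}
    - {"x":-0.3,"y":-0.001,"z":0.016,"ax":0.008,"ay":0.015,"az":-0.004,"grip":1}
    - {"x":-0.313,"y":-0.001,"z":0.016,"ax":0.008,"ay":0.015,"az":-0.004,"grip":1}
    - {"x":-0.313,"y":-0.001,"z":0.016,"ax":0.008,"ay":0.015,"az":-0.004,"grip":1}

```text
time: 8.15
tool_pos: [0.5598, 0.1942, 0.2359]
tcp_rot: [-0.127, -3.138, 0.0]
wrist_force: [0.5, 0.1, -0.9]
width: 0.388
grip_force: 41.0
```

```bash
python3 - <<'E'
from h import *
plan((.56,.1944,.2205,85.4))
E
```

```text
t 8.15 p [0.5598 0.1942 0.2359] yaw 85.4 tilt 0.05 F [ 0.5  0.1 -0.9] w 0.388 g 41.0
(0.56, 0.1944, 0.2205, 85.4) -> xyz [-0.0003  0.0005  0.0308] a [-0.0002 -0.0016 -0.0013] rows 1
```

Request:
step_arm:
  series:
    - {"x":0,"y":0,"z":0.02,"ax":0,"ay":0,"az":0,"grip":1}
    - {"x":0,"y":0,"z":0.032,"ax":0,"ay":0,"az":0,"grip":1}
    - {"x":0,"y":0,"z":0.032,"ax":0,"ay":0,"az":0,"grip":1}
    - {"x":0,"y":0,"z":0.032,"ax":0,"ay":0,"az":0,"grip":-1}
    - {"x":0,"y":0,"z":0.032,"ax":0,"ay":0,"az":0,"grip":-1}
    - {"x":0,"y":0,"z":0.032,"ax":0,"ay":0,"az":0,"grip":-1}
    - {"x":0,"y":0,"z":0.032,"ax":0,"ay":0,"az":0,"grip":-1}
    - {"x":0,"y":0,"z":-0.05,"ax":0,"ay":0,"az":0,"grip":-1}
    - {"x":0,"y":0,"z":-0.13,"ax":0,"ay":0,"az":0,"grip":-1}
    - {"x":0,"y":0,"z":-0.18,"ax":0,"ay":0,"az":0,"grip":-1}
    - {"x":0,"y":0,"z":-0.18,"ax":0,"ay":0,"az":0,"grip":-1}

```text
time: 9.25
tool_pos: [0.5622, 0.1949, 0.3319]
tcp_rot: [0.126, 3.13, 0.005]
wrist_force: [0.1, 0.6, -0.1]
width: 0.999
grip_force: 0.0
```

```bash
python3 - <<'E'
from h import *
plan((.525,-.220,.325,97.1),(.525,-.220,.215,97.1))
a=cam('scene')['img']
z=lambda im,x,y:cv2.resize(im[y:y+120,x:x+100],None,fx=5,fy=5,interpolation=cv2.INTER_CUBIC)
save(z(a,240,70),'g3.png',1)
E
```

```text
t 9.25 p [0.5622 0.1949 0.3319] yaw 85.4 tilt 0.55 F [ 0.1  0.6 -0.1] w 0.999 g 0.0
(0.525, -0.22, 0.325, 97.1) -> xyz [ 0.0077 -0.8332  0.0107] a [ 0.0049  0.0178 -0.3901] rows 9
(0.525, -0.22, 0.215, 97.1) -> xyz [ 0.0097 -0.8339  0.2307] a [ 0.0049  0.0178 -0.3901] rows 9
```

View pics/g3.png

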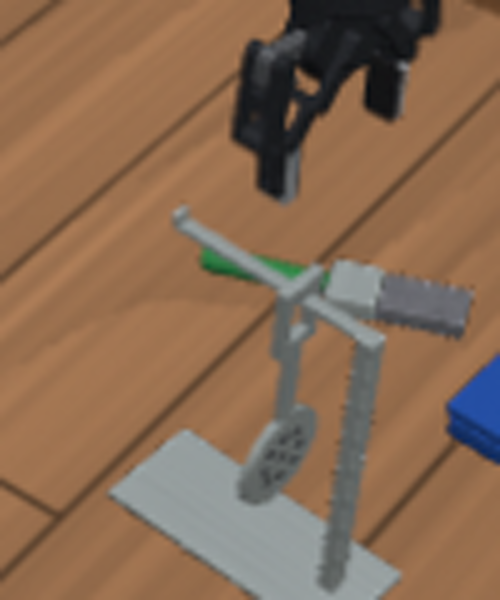

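The skimmer hangs on the spare bar at crop (300,280). Next, the slice.

Request:
step_arm:
  series:
    - {"x":0.008,"y":-0.833,"z":0.01,"ax":0,"ay":0,"az":-0.39,"grip":-1}
    - {"x":0.008,"y":-0.833,"z":0.01,"ax":0,"ay":0,"az":-0.39,"grip":-1}
    - {"x":0.008,"y":-0.833,"z":0.01,"ax":0,"ay":0,"az":-0.39,"grip":-1}
    - {"x":0.008,"y":-0.833,"z":0.01,"ax":0,"ay":0,"az":-0.39,"grip":-1}
    - {"x":0.008,"y":-0.833,"z":0.01,"ax":0,"ay":0,"az":-0.39,"grip":-1}
    - {"x":0.008,"y":-0.833,"z":0.01,"ax":0,"ay":0,"az":-0.39,"grip":-1}
    - {"x":0.008,"y":-0.833,"z":0.01,"ax":0,"ay":0,"az":-0.39,"grip":-1}
    - {"x":0.008,"y":-0.833,"z":0.01,"ax":0,"ay":0,"az":-0.39,"grip":-1}
    - {"x":0.008,"y":-0.833,"z":0.01,"ax":0,"ay":0,"az":-0.39,"grip":-1}
    - {"x":0.008,"y":-0.833,"z":0.01,"ax":0,"ay":0,"az":-0.39,"grip":-1}
    - {"x":0.008,"y":-0.833,"z":0.01,"ax":0,"ay":0,"az":-0.39,"grip":-1}
    - {"x":0.008,"y":-0.833,"z":0.01,"ax":0,"ay":0,"az":-0.39,"grip":-1}

```text
time: 10.5
tool_pos: [0.5222, -0.2193, 0.32]
tcp_rot: [0.196, -3.134, -0.002]
wrist_force: [0.1, -0.3, 0.1]
width: 1.002
grip_force: 0.0
```

```bash
python3 - <<'E'
from h import *
plan((.525,-.220,.325,97.1),(.525,-.220,.215,97.1))
E
```

```text
t 10.50 p [ 0.5222 -0.2193  0.32  ] yaw 97.2 tilt 0.11 F [ 0.1 -0.3  0.1] w 1.002 g 0.0
(0.525, -0.22, 0.325, 97.1) -> xyz [-0.0055 -0.002  -0.01  ] a [ 0.0027 -0.0024  0.0019] rows 1
(0.525, -0.22, 0.215, 97.1) -> xyz [-0.0057 -0.0023  0.21  ] a [ 0.0027 -0.0024  0.0019] rows 3
```

Request:
step_arm:
  series:
    - {"x":-0.005,"y":-0.002,"z":0.09,"ax":0,"ay":0,"az":0,"grip":-1}
    - {"x":-0.005,"y":-0.002,"z":0.17,"ax":0,"ay":0,"az":0,"grip":-1}
    - {"x":-0.005,"y":-0.002,"z":0.21,"ax":0,"ay":0,"az":0,"grip":-1}
    - {"x":-0.005,"y":-0.002,"z":0.21,"ax":0,"ay":0,"az":0,"grip":-1}
    - {"x":-0.005,"y":-0.002,"z":0.21,"ax":0,"ay":0,"az":0,"grip":1}
    - {"x":-0.005,"y":-0.002,"z":0.21,"ax":0,"ay":0,"az":0,"grip":1}
    - {"x":-0.005,"y":-0.002,"z":0.21,"ax":0,"ay":0,"az":0,"grip":1}
    - {"x":-0.005,"y":-0.002,"z":0.21,"ax":0,"ay":0,"az":0,"grip":1}
    - {"x":-0.005,"y":-0.002,"z":0.21,"ax":0,"ay":0,"az":0,"grip":1}
    - {"x":-0.005,"y":-0.002,"z":0.21,"ax":0,"ay":0,"az":0,"grip":1}

```text
time: 11.5
tool_pos: [0.5261, -0.2216, 0.2182]
tcp_rot: [-0.194, 3.132, -0.002]
wrist_force: [-0.4, 1.1, 6.7]
width: 0.39
grip_force: 39.6
```

```bash
python3 - <<'E'
from h import *
plan()
E
```

```text
t 11.50 p [ 0.5261 -0.2216  0.2182] yaw 97.1 tilt 0.20 F [-0.4  1.1  6.7] w 0.390 g 39.6
```

Request:
step_arm:
  series:
    - {"x":0,"y":0,"z":-0.02,"ax":0,"ay":0,"az":0,"grip":1}
    - {"x":0,"y":0,"z":-0.035,"ax":0,"ay":0,"az":0,"grip":1}
    - {"x":0,"y":0,"z":-0.035,"ax":0,"ay":0,"az":0,"grip":1}
    - {"x":0.04,"y":0,"z":-0.035,"ax":0,"ay":0,"az":0,"grip":1}
    - {"x":0.1,"y":0,"z":-0.035,"ax":0,"ay":0,"az":0,"grip":1}
    - {"x":0.16,"y":0,"z":-0.035,"ax":0,"ay":0,"az":0,"grip":1}
    - {"x":0.22,"y":0,"z":-0.035,"ax":0,"ay":0,"az":0,"grip":1}
    - {"x":0.24,"y":0,"z":-0.035,"ax":0,"ay":0,"az":0,"grip":1}
    - {"x":0.24,"y":0,"z":-0.12,"ax":0,"ay":0,"az":0,"grip":1}
    - {"x":0.24,"y":0,"z":-0.21,"ax":0,"ay":0,"az":0,"grip":1}
    - {"x":0.24,"y":0,"z":-0.3,"ax":0,"ay":0,"az":0,"grip":1}
    - {"x":0.24,"y":0,"z":-0.3,"ax":0,"ay":0,"az":0,"grip":1}

```text
time: 12.7
tool_pos: [0.4092, -0.238, 0.3742]
tcp_rot: [-0.194, 3.124, -0.013]
wrist_force: [0.6, -0.7, -0.3]
width: 0.388
grip_force: 40.5
```

```bash
python3 - <<'E'
from h import *
plan((.40,.207,.36,85.4),(.40,.207,.2355,85.4))
E
```

```text
t 12.70 p [ 0.4092 -0.238   0.3742] yaw 97.1 tilt 0.81 F [ 0.6 -0.7 -0.3] w 0.388 g 40.5
(0.4, 0.207, 0.36, 85.4) -> xyz [-0.0914  0.8857  0.0216] a [-0.0147  0.0227  0.3897] rows 9
(0.4, 0.207, 0.2355, 85.4) -> xyz [-0.0887  0.8879  0.2705] a [-0.0147  0.0227  0.3897] rows 10
```

Request:
step_arm:
  series:
    - {"x":-0.095,"y":0.884,"z":0.02,"ax":0,"ay":0,"az":0.39,"grip":1}
    - {"x":-0.095,"y":0.884,"z":0.02,"ax":0,"ay":0,"az":0.39,"grip":1}
    - {"x":-0.095,"y":0.884,"z":0.02,"ax":0,"ay":0,"az":0.39,"grip":1}
    - {"x":-0.095,"y":0.884,"z":0.02,"ax":0,"ay":0,"az":0.39,"grip":1}
    - {"x":-0.095,"y":0.884,"z":0.02,"ax":0,"ay":0,"az":0.39,"grip":1}
    - {"x":-0.095,"y":0.884,"z":0.02,"ax":0,"ay":0,"az":0.39,"grip":1}
    - {"x":-0.095,"y":0.884,"z":0.02,"ax":0,"ay":0,"az":0.39,"grip":1}
    - {"x":-0.095,"y":0.884,"z":0.02,"ax":0,"ay":0,"az":0.39,"grip":1}
    - {"x":-0.095,"y":0.884,"z":0.12,"ax":0,"ay":0,"az":0.39,"grip":1}
    - {"x":-0.095,"y":0.884,"z":0.2,"ax":0,"ay":0,"az":0.39,"grip":1}
    - {"x":-0.095,"y":0.884,"z":0.26,"ax":0,"ay":0,"az":0.39,"grip":1}
    - {"x":-0.095,"y":0.884,"z":0.26,"ax":0,"ay":0,"az":0.39,"grip":1}

```text
time: 13.9
tool_pos: [0.3938, 0.2074, 0.229]
tcp_rot: [-0.123, -3.127, 0.009]
wrist_force: [-1.9, -0.8, -1.8]
width: 0.385
grip_force: 41.0
```

Request:
step_arm:
  series:
    - {"x":0,"y":0,"z":0,"ax":0,"ay":0,"az":0,"grip":1}
    - {"x":0,"y":0,"z":0,"ax":0,"ay":0,"az":0,"grip":1}
    - {"x":0,"y":0,"z":0,"ax":0,"ay":0,"az":0,"grip":1}

```text
time: 14.2
tool_pos: [0.4004, 0.2087, 0.239]
tcp_rot: [0.128, 3.134, 0.004]
wrist_force: [-0.5, 0.2, -1.4]
width: 0.389
grip_force: 41.0
```

```bash
python3 - <<'E'
from h import *
plan((.44,.2038,.2355,85.4),(.512,.198,.2355,85.4),(.512,.198,.2195,85.4))
E
```

```text
t 14.20 p [0.4004 0.2087 0.239 ] yaw 85.3 tilt 0.30 F [-0.5  0.2 -1.4] w 0.389 g 41.0
(0.44, 0.2038, 0.2355, 85.4) -> xyz [-0.0798 -0.0034  0.0073] a [ 0.0048  0.0087 -0.002 ] rows 1
(0.512, 0.198, 0.2355, 85.4) -> xyz [-0.2242 -0.0032  0.008 ] a [ 0.0048  0.0087 -0.002 ] rows 3
(0.512, 0.198, 0.2195, 85.4) -> xyz [-0.2241 -0.0033  0.04  ] a [ 0.0048  0.0087 -0.002 ] rows 3
```

Request:
step_arm:
  series:
    - {"x":-0.03,"y":-0.003,"z":0.007,"ax":0,"ay":0.004,"az":-0.002,"grip":1}
    - {"x":-0.07,"y":-0.003,"z":0.007,"ax":0,"ay":0.004,"az":-0.002,"grip":1}
    - {"x":-0.11,"y":-0.003,"z":0.007,"ax":0,"ay":0.004,"az":-0.002,"grip":1}
    - {"x":-0.15,"y":-0.003,"z":0.007,"ax":0,"ay":0.004,"az":-0.002,"grip":1}
    - {"x":-0.19,"y":-0.003,"z":0.007,"ax":0,"ay":0.004,"az":-0.002,"grip":1}
    - {"x":-0.224,"y":-0.003,"z":0.007,"ax":0,"ay":0.004,"az":-0.002,"grip":1}
    - {"x":-0.224,"y":-0.003,"z":0.007,"ax":0,"ay":0.004,"az":-0.002,"grip":1}
    - {"x":-0.224,"y":-0.003,"z":0.007,"ax":0,"ay":0.004,"az":-0.002,"grip":1}
    - {"x":-0.224,"y":-0.003,"z":0.025,"ax":0,"ay":0.004,"az":-0.002,"grip":1}
    - {"x":-0.224,"y":-0.003,"z":0.042,"ax":0,"ay":0.004,"az":-0.002,"grip":1}
    - {"x":-0.224,"y":-0.003,"z":0.042,"ax":0,"ay":0.004,"az":-0.002,"grip":1}

```text
time: 15.3
tool_pos: [0.5099, 0.198, 0.2178]
tcp_rot: [-0.124, -3.139, -0.001]
wrist_force: [-4.5, -2.2, 13.3]
width: 0.389
grip_force: 42.8
```

```bash
python3 - <<'E'
from h import *
plan()
E
```

```text
t 15.30 p [0.5099 0.198  0.2178] yaw 85.5 tilt 0.04 F [-4.5 -2.2 13.3] w 0.389 g 42.8
```

Seated on the bar, with a light reaction force. Release it.

Request:
step_arm:
  series:
    - {"x":0,"y":0,"z":-0.006,"ax":0,"ay":0,"az":0,"grip":1}
    - {"x":0,"y":0,"z":-0.006,"ax":0,"ay":0,"az":0,"grip":-1}
    - {"x":0,"y":0,"z":-0.006,"ax":0,"ay":0,"az":0,"grip":-1}
    - {"x":0,"y":0,"z":-0.006,"ax":0,"ay":0,"az":0,"grip":-1}
    - {"x":0,"y":0,"z":-0.006,"ax":0,"ay":0,"az":0,"grip":-1}
    - {"x":0,"y":0,"z":-0.1,"ax":0,"ay":0,"az":0,"grip":-1}
    - {"x":0,"y":0,"z":-0.19,"ax":0,"ay":0,"az":0,"grip":-1}
    - {"x":0,"y":0,"z":-0.23,"ax":0,"ay":0,"az":0,"grip":-1}
    - {"x":0,"y":0,"z":-0.23,"ax":0,"ay":0,"az":0,"grip":-1}
    - {"x":0,"y":0,"z":-0.23,"ax":0,"ay":0,"az":0,"grip":-1}

```text
time: 16.3
tool_pos: [0.5102, 0.1978, 0.3296]
tcp_rot: [-0.124, -3.137, -0.0]
wrist_force: [-0.6, 0.1, -0.1]
width: 1.0
grip_force: 0.0
```

```bash
python3 - <<'E'
from h import *
plan((.5625,-.2155,.325,97.1))
c=cam('scene');a=c['img']
z=lambda im,x,y:cv2.resize(im[y:y+120,x:x+80],None,fx=5,fy=5,interpolation=cv2.INTER_CUBIC)
save(np.hstack([z(a,240,70),z(a,150,170)]),'g4.png',1)
E
```

```text
t 16.30 p [0.5102 0.1978 0.3296] yaw 85.5 tilt 0.12 F [-0.6  0.1 -0.1] w 1.000 g 0.0
(0.5625, -0.2155, 0.325, 97.1) -> xyz [-0.1698 -0.8158  0.0089] a [ 0.0004 -0.0039 -0.3881] rows 9
```

View pics/g4.png

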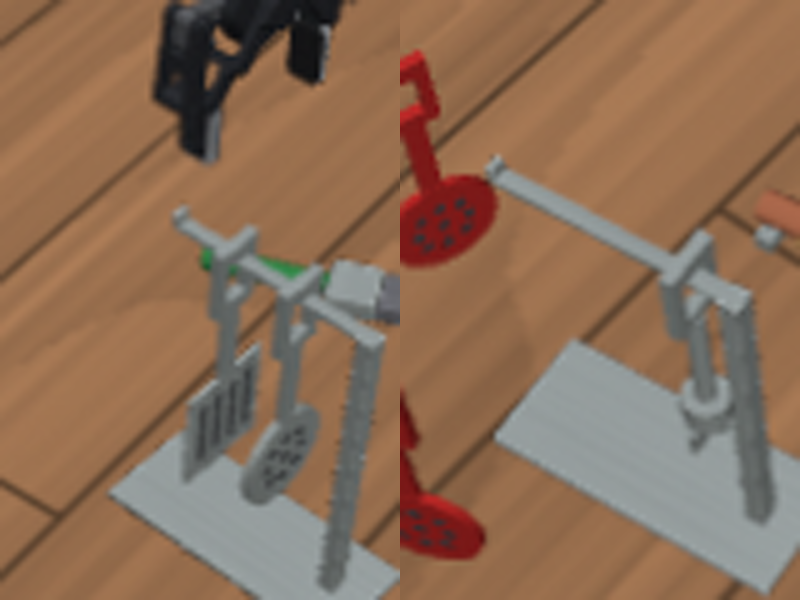

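Slice at crop (235,245) and skimmer at (300,285) both hang on the spare bar. The key is alone on the other hook at (686,254). Next, the key.

Request:
step_arm:
  series:
    - {"x":-0.165,"y":-0.815,"z":0.009,"ax":0,"ay":0,"az":-0.388,"grip":-1}
    - {"x":-0.165,"y":-0.815,"z":0.009,"ax":0,"ay":0,"az":-0.388,"grip":-1}
    - {"x":-0.165,"y":-0.815,"z":0.009,"ax":0,"ay":0,"az":-0.388,"grip":-1}
    - {"x":-0.165,"y":-0.815,"z":0.009,"ax":0,"ay":0,"az":-0.388,"grip":-1}
    - {"x":-0.165,"y":-0.815,"z":0.009,"ax":0,"ay":0,"az":-0.388,"grip":-1}
    - {"x":-0.165,"y":-0.815,"z":0.009,"ax":0,"ay":0,"az":-0.388,"grip":-1}
    - {"x":-0.165,"y":-0.815,"z":0.009,"ax":0,"ay":0,"az":-0.388,"grip":-1}
    - {"x":-0.165,"y":-0.815,"z":0.009,"ax":0,"ay":0,"az":-0.388,"grip":-1}
    - {"x":-0.165,"y":-0.815,"z":0.009,"ax":0,"ay":0,"az":-0.388,"grip":-1}
    - {"x":-0.165,"y":-0.815,"z":0.009,"ax":0,"ay":0,"az":-0.388,"grip":-1}
    - {"x":-0.165,"y":-0.815,"z":0.009,"ax":0,"ay":0,"az":-0.388,"grip":-1}
    - {"x":-0.165,"y":-0.815,"z":0.009,"ax":0,"ay":0,"az":-0.388,"grip":-1}

```text
time: 17.55
tool_pos: [0.5598, -0.2133, 0.3245]
tcp_rot: [0.196, -3.132, -0.003]
wrist_force: [-0.5, -0.3, 0.6]
width: 1.0
grip_force: 0.0
```

Request:
step_arm:
  series:
    - {"x":0,"y":0,"z":0,"ax":0,"ay":0,"az":0,"grip":-1}
    - {"x":0,"y":0,"z":0,"ax":0,"ay":0,"az":0,"grip":-1}

```text
time: 17.75
tool_pos: [0.5603, -0.2136, 0.3256]
tcp_rot: [0.197, -3.134, -0.0]
wrist_force: [-0.2, -0.3, 0.4]
width: 1.0
grip_force: 0.0
```

```bash
python3 - <<'E'
from h import *
plan((.561,-.2155,.215,97.1))
E
```

```text
t 17.75 p [ 0.5603 -0.2136  0.3256] yaw 97.2 tilt 0.10 F [-0.2 -0.3  0.4] w 1.000 g 0.0
(0.561, -0.2155, 0.215, 97.1) -> xyz [-0.0013 -0.0041  0.2212] a [ 0.0008 -0.0032  0.0034] rows 3
```

Request:
step_arm:
  series:
    - {"x":-0.001,"y":-0.004,"z":0.09,"ax":0,"ay":0,"az":0,"grip":-1}
    - {"x":-0.001,"y":-0.004,"z":0.17,"ax":0,"ay":0,"az":0,"grip":-1}
    - {"x":-0.001,"y":-0.004,"z":0.22,"ax":0,"ay":0,"az":0,"grip":-1}
    - {"x":-0.001,"y":-0.004,"z":0.22,"ax":0,"ay":0,"az":0,"grip":-1}
    - {"x":-0.001,"y":-0.004,"z":0.22,"ax":0,"ay":0,"az":0,"grip":1}
    - {"x":-0.001,"y":-0.004,"z":0.22,"ax":0,"ay":0,"az":0,"grip":1}
    - {"x":-0.001,"y":-0.004,"z":0.22,"ax":0,"ay":0,"az":0,"grip":1}
    - {"x":-0.001,"y":-0.004,"z":0.22,"ax":0,"ay":0,"az":0,"grip":1}
    - {"x":-0.001,"y":-0.004,"z":0.22,"ax":0,"ay":0,"az":0,"grip":1}
    - {"x":-0.001,"y":-0.004,"z":0.22,"ax":0,"ay":0,"az":0,"grip":1}
  force: 60

```text
time: 18.75
tool_pos: [0.562, -0.2172, 0.2179]
tcp_rot: [-0.194, 3.134, -0.002]
wrist_force: [-0.4, 1.0, 7.0]
width: 0.383
grip_force: 59.5
```

```bash
python3 - <<'E'
from h import *
plan()
E
```

```text
t 18.75 p [ 0.562  -0.2172  0.2179] yaw 97.1 tilt 0.12 F [-0.4  1.   7. ] w 0.383 g 59.5
```

Request:
step_arm:
  series:
    - {"x":0,"y":0,"z":-0.02,"ax":0,"ay":0,"az":0,"grip":1}
    - {"x":0,"y":0,"z":-0.035,"ax":0,"ay":0,"az":0,"grip":1}
    - {"x":0,"y":0,"z":-0.035,"ax":0,"ay":0,"az":0,"grip":1}
    - {"x":0.04,"y":0,"z":-0.035,"ax":0,"ay":0,"az":0,"grip":1}
    - {"x":0.11,"y":0,"z":-0.035,"ax":0,"ay":0,"az":0,"grip":1}
    - {"x":0.18,"y":0,"z":-0.035,"ax":0,"ay":0,"az":0,"grip":1}
    - {"x":0.25,"y":0,"z":-0.035,"ax":0,"ay":0,"az":0,"grip":1}
    - {"x":0.3,"y":0,"z":-0.035,"ax":0,"ay":0,"az":0,"grip":1}
    - {"x":0.3,"y":0,"z":-0.035,"ax":0,"ay":0,"az":0,"grip":1}
    - {"x":0.3,"y":0,"z":-0.1,"ax":0,"ay":0,"az":0,"grip":1}
    - {"x":0.3,"y":0,"z":-0.16,"ax":0,"ay":0,"az":0,"grip":1}
    - {"x":0.3,"y":0,"z":-0.16,"ax":0,"ay":0,"az":0,"grip":1}

```text
time: 19.95
tool_pos: [0.4148, -0.2369, 0.3006]
tcp_rot: [-0.194, 3.13, -0.008]
wrist_force: [1.1, -0.5, -1.2]
width: 0.382
grip_force: 60.3
```

Request:
step_arm:
  series:
    - {"x":0,"y":0,"z":0,"ax":0,"ay":0,"az":0,"grip":1}
    - {"x":0,"y":0,"z":0,"ax":0,"ay":0,"az":0,"grip":1}

```text
time: 20.15
tool_pos: [0.4116, -0.2348, 0.294]
tcp_rot: [0.195, -3.132, -0.003]
wrist_force: [-0.3, -0.8, -3.4]
width: 0.383
grip_force: 60.3
```

```bash
python3 - <<'E'
from h import *
plan((.5332,-.0455,.265,62))
E
```

```text
t 20.15 p [ 0.4116 -0.2348  0.294 ] yaw 97.1 tilt 0.25 F [-0.3 -0.8 -3.4] w 0.383 g 60.3
(0.5332, -0.0455, 0.265, 62) -> xyz [-0.2885  0.3455  0.0576] a [ 0.0015 -0.0085  1.1705] rows 5
```

Request:
step_arm:
  series:
    - {"x":0,"y":0.1,"z":0,"ax":0,"ay":0,"az":0.2,"grip":1}
    - {"x":-0.05,"y":0.18,"z":0.01,"ax":0,"ay":0,"az":0.4,"grip":1}
    - {"x":-0.13,"y":0.24,"z":0.02,"ax":0,"ay":0,"az":0.6,"grip":1}
    - {"x":-0.2,"y":0.3,"z":0.03,"ax":0,"ay":0,"az":0.8,"grip":1}
    - {"x":-0.26,"y":0.33,"z":0.04,"ax":0,"ay":0,"az":1,"grip":1}
    - {"x":-0.288,"y":0.345,"z":0.048,"ax":0,"ay":0,"az":1,"grip":1}
    - {"x":-0.288,"y":0.345,"z":0.048,"ax":0,"ay":0,"az":1,"grip":1}
    - {"x":-0.288,"y":0.345,"z":0.048,"ax":0,"ay":0,"az":1,"grip":1}

```text
time: 20.95
tool_pos: [0.5324, -0.0468, 0.27]
tcp_rot: [-0.62, -3.074, 0.002]
wrist_force: [-0.4, -0.1, -1.1]
width: 0.385
grip_force: 60.9
```

Request:
step_arm:
  series:
    - {"x":0,"y":0,"z":0,"ax":0,"ay":0,"az":0.25,"grip":1}
    - {"x":0,"y":0,"z":0,"ax":0,"ay":0,"az":0.5,"grip":1}
    - {"x":0,"y":0,"z":0,"ax":0,"ay":0,"az":0.64,"grip":1}
    - {"x":0,"y":0,"z":0,"ax":0,"ay":0,"az":0.64,"grip":1}
    - {"x":0,"y":0,"z":0,"ax":0,"ay":0,"az":0.64,"grip":1}
    - {"x":0,"y":0,"z":0,"ax":0,"ay":0,"az":0.64,"grip":1}

```text
time: 21.55
tool_pos: [0.5331, -0.047, 0.2716]
tcp_rot: [-1.127, -2.931, 0.001]
wrist_force: [1.0, 0.7, -2.4]
width: 0.38
grip_force: 60.9
```

```bash
python3 - <<'E'
from h import *
plan((.5332,-.0455,.22,48))
c=cam('scene');a=c['img'];b=cam('top')
z=lambda im,x,y:cv2.resize(im[y:y+100,x:x+66],None,fx=6,fy=6,interpolation=cv2.INTER_CUBIC)
save(np.hstack([z(a,210,150),z(b['img'],230,150)]),'g5.png',1)
s=bot.read_state()['tool_pos']
print('tip expected px',proj(c,[s[0],s[1],s[2]-.14]),'mouth px',proj(c,[.5332,-.0455,.075]))
E
```

```text
t 21.55 p [ 0.5331 -0.047   0.2716] yaw 47.9 tilt 0.11 F [ 1.   0.7 -2.4] w 0.380 g 60.9
(0.5332, -0.0455, 0.22, 48) -> xyz [0.0017 0.0026 0.1031] a [-0.0026 -0.0028 -0.0023] rows 2
tip expected px [242.56444268 199.78397229] mouth px [243.11319671 210.95522433]
```

View pics/g5.png

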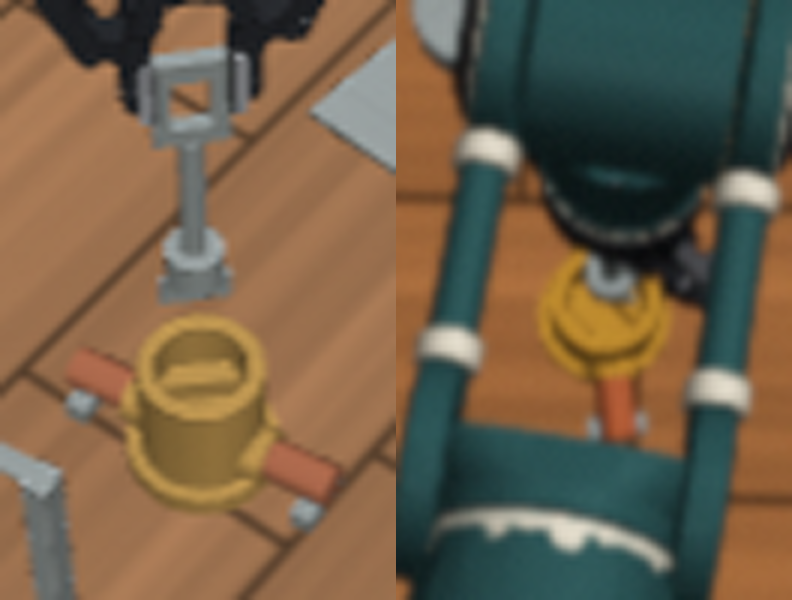

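The blade's lower edge is at crop (196,296), over the bore at (200,360) and within 2 mm of where it was expected. The slot looks a few degrees counter-clockwise of the blade. I'll go to 51° and lower the key into the bore.

Request:
step_arm:
  series:
    - {"x":0.0015,"y":0.0025,"z":0.04,"ax":0,"ay":0,"az":-0.1,"grip":1}
    - {"x":0.0015,"y":0.0025,"z":0.09,"ax":0,"ay":0,"az":-0.1,"grip":1}
    - {"x":0.0015,"y":0.0025,"z":0.12,"ax":0,"ay":0,"az":-0.1,"grip":1}
    - {"x":0.0015,"y":0.0025,"z":0.14,"ax":0,"ay":0,"az":-0.1,"grip":1}
    - {"x":0.0015,"y":0.0025,"z":0.143,"ax":0,"ay":0,"az":-0.1,"grip":1}
    - {"x":0.0015,"y":0.0025,"z":0.143,"ax":0,"ay":0,"az":-0.1,"grip":1}

```text
time: 22.25
tool_pos: [0.5339, -0.045, 0.2002]
tcp_rot: [-1.051, -2.959, 0.001]
wrist_force: [0.4, 0.5, -1.1]
width: 0.381
grip_force: 60.8
```

Request:
step_arm:
  series:
    - {"x":0,"y":0,"z":0,"ax":0,"ay":0,"az":0,"grip":1}
    - {"x":0,"y":0,"z":0.004,"ax":0,"ay":0,"az":0,"grip":1}
    - {"x":0,"y":0,"z":0.008,"ax":0,"ay":0,"az":0,"grip":1}
    - {"x":0,"y":0,"z":0.012,"ax":0,"ay":0,"az":0,"grip":1}
    - {"x":0,"y":0,"z":0.015,"ax":0,"ay":0,"az":0,"grip":1}
    - {"x":0,"y":0,"z":0.015,"ax":0,"ay":0,"az":0,"grip":1}

```text
time: 22.85
tool_pos: [0.5335, -0.045, 0.1921]
tcp_rot: [-1.051, -2.958, 0.001]
wrist_force: [-0.1, -0.2, -2.1]
width: 0.382
grip_force: 60.8
```

```bash
python3 - <<'E'
from h import *
plan((.5332,-.0455,.187,51))
E
```

```text
t 22.85 p [ 0.5335 -0.045   0.1921] yaw 50.9 tilt 0.14 F [-0.1 -0.2 -2.1] w 0.382 g 60.8
(0.5332, -0.0455, 0.187, 51) -> xyz [-0.0003 -0.0011  0.0102] a [-0.0028 -0.0038 -0.0034] rows 1
```

Request:
step_arm:
  series:
    - {"x":0,"y":0,"z":0.003,"ax":0,"ay":0,"az":0,"grip":1}
    - {"x":0,"y":0,"z":0.006,"ax":0,"ay":0,"az":0,"grip":1}
    - {"x":0,"y":0,"z":0.006,"ax":0,"ay":0,"az":0,"grip":1}
    - {"x":0,"y":0,"z":0.006,"ax":0,"ay":0,"az":0,"grip":1}

```text
time: 23.25
tool_pos: [0.5336, -0.045, 0.1893]
tcp_rot: [-1.051, -2.958, 0.001]
wrist_force: [0.2, -0.2, -2.3]
width: 0.385
grip_force: 60.8
```

```bash
python3 - <<'E'
from h import *
plan()
E
```

```text
t 23.25 p [ 0.5336 -0.045   0.1893] yaw 50.9 tilt 0.13 F [ 0.2 -0.2 -2.3] w 0.385 g 60.8
```

Request:
step_arm:
  series:
    - {"x":0,"y":0,"z":0.003,"ax":0,"ay":0,"az":0,"grip":1}
    - {"x":0,"y":0,"z":0.006,"ax":0,"ay":0,"az":0,"grip":1}
    - {"x":0,"y":0,"z":0.008,"ax":0,"ay":0,"az":0,"grip":1}
    - {"x":0,"y":0,"z":0.008,"ax":0,"ay":0,"az":0,"grip":1}

```text
time: 23.65
tool_pos: [0.5335, -0.045, 0.1852]
tcp_rot: [-1.051, -2.958, 0.001]
wrist_force: [1.0, -0.4, -1.4]
width: 0.382
grip_force: 60.8
```

```bash
python3 - <<'E'
from h import *
plan()
E
```

```text
t 23.65 p [ 0.5335 -0.045   0.1852] yaw 50.9 tilt 0.13 F [ 1.  -0.4 -1.4] w 0.382 g 60.8
```

The tip is about 8 mm below the face with no reaction, so the blade is in the slot. Continue to just above home (TCP about 0.1800).

Request:
step_arm:
  series:
    - {"x":0,"y":0,"z":0.003,"ax":0,"ay":0,"az":0,"grip":1}
    - {"x":0,"y":0,"z":0.006,"ax":0,"ay":0,"az":0,"grip":1}
    - {"x":0,"y":0,"z":0.009,"ax":0,"ay":0,"az":0,"grip":1}
    - {"x":0,"y":0,"z":0.011,"ax":0,"ay":0,"az":0,"grip":1}
    - {"x":0,"y":0,"z":0.011,"ax":0,"ay":0,"az":0,"grip":1}
    - {"x":0,"y":0,"z":0.011,"ax":0,"ay":0,"az":0,"grip":1}

```text
time: 24.25
tool_pos: [0.5336, -0.045, 0.1799]
tcp_rot: [-1.051, -2.958, 0.001]
wrist_force: [0.5, -0.8, -1.8]
width: 0.386
grip_force: 60.8
```

```bash
python3 - <<'E'
from h import *
plan()
E
```

```text
t 24.25 p [ 0.5336 -0.045   0.1799] yaw 50.9 tilt 0.13 F [ 0.5 -0.8 -1.8] w 0.386 g 60.8
```

Request:
step_arm:
  series:
    - {"x":0,"y":0,"z":0.002,"ax":0,"ay":0,"az":0,"grip":1}
    - {"x":0,"y":0,"z":0.004,"ax":0,"ay":0,"az":0,"grip":1}
    - {"x":0,"y":0,"z":0.004,"ax":0,"ay":0,"az":0,"grip":1}

```text
time: 24.55
tool_pos: [0.5338, -0.045, 0.1782]
tcp_rot: [-1.051, -2.959, 0.001]
wrist_force: [-0.1, -0.6, 0.5]
width: 0.382
grip_force: 61.0
```

```bash
python3 - <<'E'
from h import *
plan((.5332,-.0455,.179,6))
# pipe direction: hue mask near valve, both views
for n,box in(('top',(250,170,35,70)),('scene',(212,195,65,60))):
    c=cam(n);x,y,w,hh=box;I=c['img'][y:y+hh,x:x+w].astype(int)
    r=((I[...,0]-I[...,1]>75)&(abs(I[...,1]-I[...,2])<40)&(I[...,0]>130));yy,xx=np.nonzero(r);print(n,len(xx))
    if len(xx)>8:
        P=np.array([onz(c,x+i,y+j,.028)[:2] for i,j in zip(xx,yy)]);l=cv2.fitLine(P.astype(np.float32),cv2.DIST_HUBER,0,.001,.001).ravel();print('dir',np.degrees(np.arctan(l[1]/l[0])),P.min(0),P.max(0))
E
```

```text
t 24.55 p [ 0.5338 -0.045   0.1782] yaw 50.9 tilt 0.09 F [-0.1 -0.6  0.5] w 0.382 g 61.0
(0.5332, -0.0455, 0.179, 6) -> xyz [ 0.0003 -0.0016 -0.0016] a [-0.0027 -0.0016  1.4967] rows 6
top 19
dir 19.825314 [ 0.47532041 -0.06037301] [ 0.48959473 -0.04951627]
scene 0
```

```bash
python3 - <<'E'
from h import *
c=cam('scene')
A=onz(c,210+74/6-.4,150+364/6-.4,.022);B=onz(c,210+334/6-.4,150+480/6-.4,.022);d=B-A
print(A,B,np.linalg.norm(d),np.degrees(np.arctan2(d[1],d[0])),(A+B)/2)
# colour-based fit of copper in current pictures
for n in('scene','top'):
    c=cam(n);h=cv2.cvtColor(c['img'],cv2.COLOR_RGB2HSV)
    if n=='scene': 
        for p in((226,214),(258,228),(262,229)): print(c['img'][p[1],p[0]],h[p[1],p[0]], c['img'][p[1]+12,p[0]+20])
    lab=cv2.cvtColor(c['img'],cv2.COLOR_RGB2LAB).astype(int)
    m=((lab[...,1]>152)&(lab[...,2]>140)).astype(np.uint8)
    k,L,st,ce=cv2.connectedComponentsWithStats(m)
    for i in range(1,k):
        if st[i,4]>20:
            X=onz(c,*ce[i],.026)
            if np.linalg.norm(X[:2]-[.533,-.0455])<.09: print(n,st[i],X)
E
```

```text
[ 0.45648659 -0.05509716  0.022     ] [ 0.60395487 -0.02969824  0.022     ] 0.14963956816887672 9.772349199672774 [ 0.53022073 -0.0423977   0.022     ]
[163 100  72] [  9 142 163] [142 111  60]
[172 105  76] [  9 142 172] [152 110  77]
[174 106  77] [  9 142 174] [157 113  79]
top [264 213   6   6  28] [ 0.48439486 -0.05430841  0.026     ]
```

The pipe direction is about 9° from three estimates, and the ends come out 150 mm apart as specified. The blade is home with a light contact force. Turn it slowly by 42°.

Request:
step_arm:
  series:
    - {"x":0,"y":0,"z":-0.001,"ax":0,"ay":0,"az":0.06,"grip":1}
    - {"x":0,"y":0,"z":-0.001,"ax":0,"ay":0,"az":0.12,"grip":1}
    - {"x":0,"y":0,"z":-0.001,"ax":0,"ay":0,"az":0.2,"grip":1}
    - {"x":0,"y":0,"z":-0.001,"ax":0,"ay":0,"az":0.28,"grip":1}
    - {"x":0,"y":0,"z":-0.001,"ax":0,"ay":0,"az":0.36,"grip":1}
    - {"x":0,"y":0,"z":-0.001,"ax":0,"ay":0,"az":0.44,"grip":1}
    - {"x":0,"y":0,"z":-0.001,"ax":0,"ay":0,"az":0.52,"grip":1}
    - {"x":0,"y":0,"z":-0.001,"ax":0,"ay":0,"az":0.6,"grip":1}
    - {"x":0,"y":0,"z":-0.001,"ax":0,"ay":0,"az":0.68,"grip":1}
    - {"x":0,"y":0,"z":-0.001,"ax":0,"ay":0,"az":0.7,"grip":1}

```text
time: 25.8
tool_pos: [0.5336, -0.0452, 0.1784]
tcp_rot: [-1.573, -2.718, 0.002]
wrist_force: [0.1, -1.5, -0.0]
width: 0.385
grip_force: 61.0
```

```bash
python3 - <<'E'
from h import *
plan((.5332,-.0455,.179,9));print(bot.read_state()['torque'])
E
```

```text
t 25.80 p [ 0.5336 -0.0452  0.1784] yaw 29.9 tilt 0.12 F [ 0.1 -1.5 -0. ] w 0.385 g 61.0
(0.5332, -0.0455, 0.179, 9) -> xyz [-0.0001 -0.0009 -0.0012] a [-4.100e-03 -6.000e-04  6.961e-01] rows 3
[-0.30095093  0.06409519  0.1038123 ]
```

Torque about z is 0.10 N m, so the spindle is turning with the key.

Request:
step_arm:
  series:
    - {"x":0,"y":0,"z":0,"ax":0,"ay":0,"az":0.08,"grip":1}
    - {"x":0,"y":0,"z":0,"ax":0,"ay":0,"az":0.16,"grip":1}
    - {"x":0,"y":0,"z":0,"ax":0,"ay":0,"az":0.24,"grip":1}
    - {"x":0,"y":0,"z":0,"ax":0,"ay":0,"az":0.32,"grip":1}
    - {"x":0,"y":0,"z":0,"ax":0,"ay":0,"az":0.4,"grip":1}
    - {"x":0,"y":0,"z":0,"ax":0,"ay":0,"az":0.48,"grip":1}
    - {"x":0,"y":0,"z":0,"ax":0,"ay":0,"az":0.56,"grip":1}
    - {"x":0,"y":0,"z":0,"ax":0,"ay":0,"az":0.63,"grip":1}
    - {"x":0,"y":0,"z":0,"ax":0,"ay":0,"az":0.69,"grip":1}
    - {"x":0,"y":0,"z":0,"ax":0,"ay":0,"az":0.69,"grip":1}
    - {"x":0,"y":0,"z":0,"ax":0,"ay":0,"az":0.69,"grip":1}

```text
time: 26.9
tool_pos: [0.5333, -0.0451, 0.1783]
tcp_rot: [-2.034, -2.392, 0.003]
wrist_force: [-0.7, -2.6, -0.7]
width: 0.376
grip_force: 61.1
```

```bash
python3 - <<'E'
from h import *
plan((.5332,-.0455,.179,9));print(bot.read_state()['torque'])
c=cam('scene');d=cam('top')
# plate vs pipe: measure key eye plate? colour of steel near grasp for record
print(proj(c,[.5336,-.045,.208]))
E
```

```text
t 26.90 p [ 0.5333 -0.0451  0.1783] yaw 9.3 tilt 0.16 F [-0.7 -2.6 -0.7] w 0.376 g 61.1
(0.5332, -0.0455, 0.179, 9) -> xyz [-0.0007 -0.0004 -0.0014] a [-0.0052 -0.0005  0.0087] rows 1
[-0.35917933  0.26199115  0.13129836]
[242.58872333 182.49840596]
```

Request:
step_arm:
  series:
    - {"x":-0.001,"y":0,"z":0,"ax":0,"ay":0,"az":0.01,"grip":1}
    - {"x":-0.0015,"y":0,"z":0,"ax":0,"ay":0,"az":0.01,"grip":1}
    - {"x":-0.0015,"y":0,"z":0,"ax":0,"ay":0,"az":0.01,"grip":1}
  force: 20

```text
time: 27.3
tool_pos: [0.5335, -0.0456, 0.1783]
tcp_rot: [-2.041, -2.385, 0.002]
wrist_force: [-1.7, -0.3, -0.0]
width: 0.384
grip_force: 61.1
```

```bash
python3 - <<'E'
from h import *
plan()
E
```

```text
t 27.30 p [ 0.5335 -0.0456  0.1783] yaw 8.9 tilt 0.16 F [-1.7 -0.3 -0. ] w 0.384 g 61.1
```

Side force is gone. Open gently.

Request:
step_arm:
  series:
    - {"x":0,"y":0,"z":0,"ax":0,"ay":0,"az":0,"grip":0.2}
    - {"x":0,"y":0,"z":0,"ax":0,"ay":0,"az":0,"grip":0.15}
    - {"x":0,"y":0,"z":0,"ax":0,"ay":0,"az":0,"grip":0.1}
    - {"x":0,"y":0,"z":0,"ax":0,"ay":0,"az":0,"grip":0}
    - {"x":0,"y":0,"z":0,"ax":0,"ay":0,"az":0,"grip":-0.3}
    - {"x":0,"y":0,"z":0,"ax":0,"ay":0,"az":0,"grip":-0.7}
    - {"x":0,"y":0,"z":0,"ax":0,"ay":0,"az":0,"grip":-1}
    - {"x":0,"y":0,"z":0,"ax":0,"ay":0,"az":0,"grip":-1}
    - {"x":0,"y":0,"z":0,"ax":0,"ay":0,"az":0,"grip":-1}

```text
time: 28.2
tool_pos: [0.5337, -0.0457, 0.1784]
tcp_rot: [-2.041, -2.386, 0.002]
wrist_force: [0.6, 0.3, 0.4]
width: 1.001
grip_force: 0.0
```

Request:
step_arm:
  series:
    - {"x":0,"y":0,"z":-0.02,"ax":0,"ay":0,"az":0,"grip":-1}
    - {"x":0,"y":0,"z":-0.05,"ax":0,"ay":0,"az":0,"grip":-1}
    - {"x":0,"y":0,"z":-0.1,"ax":0,"ay":0,"az":0,"grip":-1}
    - {"x":0,"y":0,"z":-0.18,"ax":0,"ay":0,"az":0,"grip":-1}
    - {"x":0,"y":0,"z":-0.26,"ax":0,"ay":0,"az":0,"grip":-1}
    - {"x":0,"y":0,"z":-0.3,"ax":0,"ay":0,"az":0,"grip":-1}
    - {"x":0,"y":0,"z":-0.3,"ax":0,"ay":0,"az":0,"grip":-1}
    - {"x":0,"y":0,"z":-0.3,"ax":0,"ay":0,"az":0,"grip":-1}

```text
time: 29.0
tool_pos: [0.5343, -0.0457, 0.3296]
tcp_rot: [2.042, 2.387, -0.0]
wrist_force: [-0.6, -0.3, -0.5]
width: 1.001
grip_force: 0.0
```

```bash
python3 - <<'E'
from h import *
plan()
c=cam('scene');I=c['img'].astype(int)
# steel (low-saturation, bright) pixels around the key's expected place
m=((I.max(2)-I.min(2)<30)&(I.min(2)>85)).astype(np.uint8);x,y=215,150
k,L,st,ce=cv2.connectedComponentsWithStats(m[y:y+75,x:x+55])
for i in range(1,k):
    if st[i,4]>15:
        yy,xx=np.nonzero(L==i);print(st[i]+[x,y,0,0,0],ce[i]+[x,y])
        for r in range(yy.min(),yy.max()+1,3): q=xx[yy==r];print(r+y,q.min()+x if len(q) else '',q.max()+x if len(q) else '')
print('expect: plate top',proj(c,[.5335,-.0456,.208]),'ends',proj(c,[.5335-.017,-.048,.208]),proj(c,[.5335+.017,-.043,.208]),'shank',proj(c,[.5335,-.0456,.11]),'collar',proj(c,[.5335,-.0456,.078]))
E
```

```text
t 29.00 p [ 0.5343 -0.0457  0.3296] yaw 8.9 tilt 0.01 F [-0.6 -0.3 -0.5] w 1.001 g 0.0
[262 162   8  13  61] [266.49180328 167.8852459 ]
162 269 269
165 265 269
168 262 269
171 265 269
174 269 269
[237 179  12  38 269] [242.76208178 196.89591078]
179 238 238
182 237 245
185 237 248
188 237 248
191 237 248
194 241 248
197 241 244
200 241 244
203 242 244
206 242 244
209 239 247
212 239 247
215 240 247
[221 215   6   5  22] [223.13636364 217.        ]
215 222 224
218 221 225
expect: plate top [242.41973711 182.618876  ] ends [236.91478717 180.13968678] [248.02155376 185.07438228] shank [242.98561162 204.03306122] collar [243.15656912 210.44180311]
```

The key stands upright at the expected pixels: plate columns 237–248, shank at 243. The arm is clear, so hand in.

```bash
python3 -c "
from workcell import bot
print(bot.finish_job())"
```

```text
the job is handed in; nothing more can be done
None
```

I handed the job in at about 29 s of the 72 s allowed; it returned no verdict. The fish slice and skimmer hang on the spare hook, and the key stands let go and upright in the slot, with its blade within a few degrees of the pipe by my camera estimate.

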